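# Pack a fittings order at the plumbing counter

### The job

Pack the customer's order into the grey tray, each part in the holder made for it: the long bolt lying in the long trough, the big brass nut flat over the post, the pressure gauge dial up in the round dish, and the copper elbow lying flat in the square dish. Leave the short bolt and the copper tee where they lie, they are not part of the order. All four parts must lie fully down in their holders, let go and at rest.

Things in the scene. Friction and masses are not known exactly. Their poses are not given: they have to be found in the camera images.
- long_bolt: Steel hex bolt, 96 mm long, lying on a black mat (top 3 mm above counter), 0.22 kg. A nut like its head (both 24 mm across flats, 27.7 across corners) near its tip lets it lie level. Shank 16 mm thick, bare from x -36 to +28 mm. Origin on the shank axis at mid length, 12 mm above what it lies on; x from head to tip.
- short_bolt: Look-alike, not ordered: the same bolt with nut, but only 60 mm overall. Origin on the axis at mid length, x from head to tip.
- elbow: Copper 90 degree elbow pipe fitting (L-shaped seen from above) lying flat on the mat, 26 mm high, made of two legs of 26 mm outer diameter. Origin at the centre of its 55 x 55 mm footprint, on the underside; the legs' axes meet at (-14.5, -14.5) mm, 13 mm up, and run from there 42 mm along +x and 42 mm along +y. 0.12 kg.
- tee: Look-alike, not ordered: copper tee (T-shaped seen from above) of the same 26 mm tube, lying flat. Straight run 84 mm along x at y = -14.5 mm, branch along +y to y = 27.5 mm; origin on the underside, 26 mm high.
- brass_nut: Large brass hexagon nut, a ring standing flat on the mat: 46 mm across flats, 53 mm across corners, 30 mm high, open hole 30 mm wide straight through it. Origin at the centre of its underside; flats face +x, -x and every 60 degrees. 0.24 kg.
- gauge: Round pressure gauge lying on its back, white dial with black needle facing up: steel case 52 mm diameter, 28 mm high, with a brass stem 10 mm thick (13 mm at its square) that sticks out sideways to 49 mm from the centre, along +x, 15 mm above the underside. Origin at the centre of the case's underside. 0.2 kg.
- trough: White holder in the tray, for the long bolt: rectangular open trough, outside 122 x 54 mm (long side along x), inside 114 x 46. Origin at the centre of its underside, 5 mm above the counter; inner floor 4 mm, rim 8 mm above the origin. Which holder sits in which place of the tray changes; all four share the tray's yaw (up to 0.28 rad either way).
- square_dish: White holder in the tray, for the copper elbow: square open dish, 86 mm outside, 80 mm inside. The elbow lies flat in it only with its legs roughly parallel to the dish's sides (any of the four ways). Origin at the centre of its underside, 5 mm above the counter; inner floor 3 mm and rim 8 mm above the origin; x and y along its sides.
- round_dish: White holder in the tray, for the gauge: round open dish, 78 mm outside diameter, 72 mm inside. The gauge's stem passes over the rim, in any direction. Origin at the centre of its underside, 5 mm above the counter; inner floor 4 mm and rim 8 mm above the origin.
- post_plate: White holder in the grey tray (fixed, 270 x 198 mm, rim 10 mm above counter, holders fixed in it 2 x 2, 130 x 94 mm apart), for the brass nut: 64 x 64 mm plate, no rim, 4 mm thick, with an upright 12 mm steel post at its centre, up to 26 mm above the origin. Nut goes over the post, flat on the plate. Origin: centre of underside, 5 mm above counter.
Not all that is in view belongs to the job. What is shaped like the elbow but green or purple is not meant.

How it is judged:
By the outcome, as a careful person would: the job done as asked, in the order asked, and still so for the second after the job is handed in, with the robot touching nothing.
It also fails if it takes over 102 s, if anything falls off the work surface, if the arm or the gripper's body presses on something with over 40 N, if the wrist force passes 120 N, or if a joint passes its speed limit or range.

### The arm

A 6-joint arm with a two-finger parallel gripper is mounted at the origin on the work surface. World frame = base frame: x ahead of the robot, y to its left, z up, the work surface at z = 0. Lengths are in mm, angles in rad, forces in N, time in s.
With the tool pointing down it reaches from about 275 to 725 mm from the base axis. Payload 15.9 kg.
Tool frame: the origin (TCP) lies between the finger pads; the fingertips stand 19 mm ahead of it and the grasp point (between the pads) is the TCP; x points along the fingers, y is the direction in which the jaws open and shut, and the axes are right-handed (so a half turn about x gives the same grasp; the last joint's range is limited). The gripper opens to 85 mm and grips with 20 to 120 N. Pads are 22 mm wide; open, the fingers measure 114 mm over their backs; the gripper's body (76 mm by 85 mm) begins 54 mm behind the grasp point. The pads swing forward as they close: fully open they stand 13 mm farther back than shut.
Start: joints at [-1.321, 0.213, -0.034, 1.323, 0, 1.571], TCP at [123.6, -484.467, 250.306] pointing down, gripper open.
Joint ranges: [-2.98, 2.98], [-0.74, 1.72], [-1.14, 1.35], [-2.1, 2.04], [-1.57, 1.44], [-3.14, 3.14]. Speed limits (rad/s): [1.89, 1.89, 2.39, 2.57, 3.14, 3.14].

### API

Orientations are given as a rotation vector (axis times angle).
In Python, from plant import sensors, vision, manip, nets gives the robot as it stands.
- The arm moves only by the tool step_arm, never from a script. Its arguments are lists of equal length, an entry for each row: "twist": the turn, a rotation vector about the tool's x, y, z in rad, a list of three; "offset": the shift along the tool's x, y, z in m, a list of three; "jaw": the finger opening in m, from 0 to 0.0854. A call has 1 to 12 rows; each row shifts and turns the commanded pose from where the row before left it, along the tool's axes as they then stand; what a row does not reach is not made up. A row lasts 1/12 s, in which the tool goes at most 41.7 mm and 7.16 degrees, less where a joint would pass 70% of its speed; a pose out of reach is approached as far as the arm can. A call is refused whole if a number of a shift passes 0.0417 or a number of a turn 0.125, either way. A call with a gripper value outside its range is refused whole. The fingers move at their own pace and stop on an object; "squeeze" is the grip in N (left out, the last holds). Time passes only in rows, so rows that do not move let the fingers close. It gives the time, the measured TCP pose, the force and the opening at its end, in the units of the state.
- sensors.read_state(): the state, without advancing time (a new reading comes with each control period).
- vision.capture(name): name is "scene" or "top" or "wrist"; returns a dict with "frame" (400x640x3 uint8, red, green, blue), "intrinsics" (3x3 intrinsics, pixels), "R" (3x3) and "t" (3): a world point X has camera coordinates R X + t. Camera axes: x right, y down, z forward; pixel columns grow to the right and rows downward; lengths in mm; the calibration is good to about 2 mm. The wrist camera is an equidistant fisheye: a pixel r from the principal point sees the ray r / f radians off the axis. A picture is of the moment at which its call begins. There is no depth.
- manip.finish_job(): hands the job in, once; it reports no verdict.
Trained networks look in a picture, given as the dict that the camera call returned (one of the last four; its "shot" number tells which), for a name from the list of things; names that differ only in an ending like _2 or _b are one class to them, and where a whole thing is asked for, a point or a joint stands for the part that bears it (a point fixed in the world has none). Each returns a list of dicts, best first, with "conf" (0 to 1); they miss things now and then, are a little off and sometimes report something else, mostly with a low value. They report only what shows in the picture. A call takes as long as a camera call. They do not tell look-alikes from the thing itself.
- nets.look_for(query, picture): "position" ([column, row] in pixels, amid what is visible of it).
- nets.cut_out(query, picture): "region" (400x640 bool, what is visible of it) and "position" ([column, row] in pixels, amid what is visible of it).
- nets.pinpoint(query, picture): "position" ([column, row] in pixels: a listed point, or the origin of a listed thing).
The state is a dict: "time_s": time; "qpos": joint angles; "dq": joint speeds; "tau": joint torques, N m; "position": TCP position; "tcp_rot": TCP orientation; "ft_force": force on the tool from outside, world axes, zero at the start; "ft_torque": the same for the moment, N m; "width": finger opening in mm.
Only numpy, scipy, OpenCV 4.12 (cv2) and the standard library are available. Lean on these libraries where they do the work, as an engineer would, in place of code of your own. Each camera call takes 0.05 s, during which the arm holds its last target.

## Working session

There is one attempt and no reset: what is moved stays moved. The work goes in short steps, Python scripts to look and compute and a tool call to move; the robot and the scene stay as the last step left them, time stands still between calls to the robot, and variables do not carry over. Pictures are saved under pics/ and viewed, and the job is handed in when it is done.

Besides the shell and the picture viewer there is one more tool, called after ">>>" as a command line: name --argument value ..., lists and objects as JSON in quotes. step_arm: Moves the arm, as the interface text tells. Its arguments: {"type":"object","properties":{"twist":{"type":"array"},"offset":{"type":"array"},"jaw":{"type":"array"},"squeeze":{"type":"number"}},"required":["twist","offset","jaw"]}

```bash
ls; mkdir -p pics
cat > h.py <<'E'
import numpy as np, cv2
from plant import sensors, vision, manip, nets
def ray(p,px):
    K=np.array(p["intrinsics"]);R=np.array(p["R"]);t=np.array(p["t"])
    d=np.linalg.inv(K)@np.array([px[0],px[1],1.]); return -R.T@t, R.T@d
def atz(p,px,z):
    c,d=ray(p,px); return c+d*(z-c[2])/d[2]
def proj(p,X):
    K=np.array(p["intrinsics"]);c=np.array(p["R"])@np.array(X,float)+np.array(p["t"]); q=K@c; return q[:2]/q[2]
def save(p,n,f=None):
    cv2.imwrite("pics/"+n,cv2.cvtColor(p["frame"] if f is None else f,cv2.COLOR_RGB2BGR))
E
python3 - <<'E'
from h import *
s=sensors.read_state(); print({k:np.round(v,3) for k,v in s.items()})
for n in ["top","scene"]:
    p=vision.capture(n); save(p,n+"0.png"); print(n,p["intrinsics"],np.round(p["R"],3),np.round(p["t"],1))
    if n=="top":
        for q in ["long_bolt","elbow","brass_nut","gauge","trough","square_dish","round_dish","post_plate","tee","short_bolt"]:
            for r in nets.pinpoint(q,p)[:3]: print(q,round(r["conf"],2),np.round(r["position"],1),np.round(atz(p,r["position"],5),0))
E
```

```text
pics
{'time_s': np.float64(0.0), 'qpos': array([-1.321,  0.213, -0.035,  1.323,  0.   ,  1.571]), 'dq': array([-0.001, -0.002, -0.   ,  0.   , -0.   ,  0.002]), 'tau': array([-1.0000e-03, -6.8617e+01,  4.8712e+01,  1.7000e-02,  0.0000e+00,
        0.0000e+00]), 'position': array([ 123.534, -484.19 ,  249.823]), 'tcp_rot': array([ 2.089,  0.263, -2.089]), 'ft_force': array([-0.434, -0.374,  0.719]), 'ft_torque': array([ 0.045, -0.014, -0.016]), 'width': np.float64(85.329)}
top [[389.96584641   0.         322.3542518 ]
 [  0.         389.96584641 197.28038947]
 [  0.           0.           1.        ]] [[ 0.009 -1.     0.005]
 [-0.985 -0.01  -0.173]
 [ 0.173 -0.003 -0.985]] [ -5.9 442.8 804.1]
long_bolt 0.81 [402.4 190.1] [ 467. -182.    5.]
elbow 0.97 [468.4 273.7] [ 283. -321.    5.]
elbow 0.75 [288.9 248. ] [335.  71.   5.]
elbow 0.69 [369.4 254. ] [ 323. -106.    5.]
brass_nut 0.72 [347.8 126.7] [616. -59.   5.]
gauge 0.79 [401.9 134.3] [ 599. -185.    5.]
trough 0.94 [217.8 130.5] [603. 242.   5.]
trough 0.34 [341.  183.4] [481. -44.   5.]
square_dish 0.94 [179.4 143.1] [572. 328.   5.]
round_dish 0.69 [228.7 184.1] [477. 210.   5.]
post_plate 0.91 [190.2 191.9] [458. 296.   5.]
tee 0.71 [452.6 134.3] [ 600. -302.    5.]
short_bolt 0.56 [462.5 191.4] [ 465. -318.    5.]
scene [[490.43706695   0.         314.62444881]
 [  0.         490.43706695 202.67409921]
 [  0.           0.           1.        ]] [[ 0.876  0.483  0.004]
 [ 0.413 -0.744 -0.526]
 [-0.251  0.462 -0.851]] [-421.3 -164.1 1257.4]
```

View pics/top0.png

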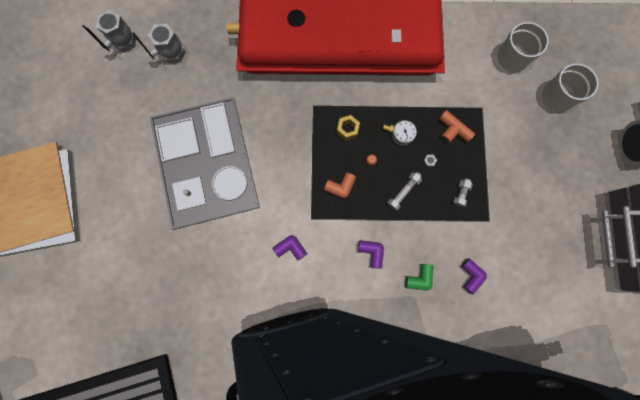

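View pics/scene0.png

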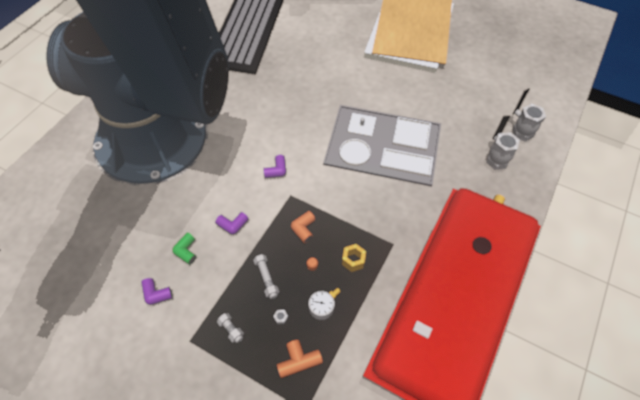

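```bash
cat >> h.py <<'E'
from scipy.spatial.transform import Rotation as Ro
def pose():
    s=sensors.read_state(); return np.array(s["position"]),Ro.from_rotvec(s["tcp_rot"]).as_matrix(),s
def plan(xyz,jawdir=None,flip=None):
    """remaining shift in tool axes (x along down) & twist to vertical with jaw axis angle jawdir (rad, mod pi)"""
    p,R,s=pose()
    yaw=np.arctan2(R[1,1],R[0,1])
    if jawdir is None: jawdir=yaw
    d=(jawdir-yaw+np.pi/2)%np.pi-np.pi/2
    if flip: d+=flip*np.pi
    yt=yaw+d
    Y=np.array([np.cos(yt),np.sin(yt),0]);X=np.array([0,0,-1.]);T=np.c_[X,Y,np.cross(X,Y)]
    tw=Ro.from_matrix(R.T@T).as_rotvec()
    off=R.T@(np.array(xyz)-p)
    offT=T.T@(np.array(xyz)-p)
    print("pos",np.round(p,1),"yaw %.3f"%yaw,"tilt",np.round(R[:,0],4),"q",np.round(s["qpos"],2),"w %.1f"%s["width"],"t %.2f"%s["time_s"])
    print("twist",np.round(tw,4),"off(now axes)",np.round(off,1),"off(after turn)",np.round(offT,1))
E
python3 - <<'E'
from h import *
plan([480,-170,330])
p=vision.capture("top")
f=p["frame"]; 
g=cv2.resize(f[85:235,140:500],None,fx=2.2,fy=2.2,interpolation=cv2.INTER_CUBIC); save(p,"top1.png",g)
E
```

```text
pos [ 123.6 -484.5  250.3] yaw -1.321 tilt [-0. -0. -1.] q [-1.32  0.21 -0.03  1.32 -0.    1.57] w 85.4 t 0.60
twist [-0.  0. -0.] off(now axes) [ -79.7 -216.6 -423.1] off(after turn) [ -79.7 -216.6 -423.1]
```

View pics/top1.png

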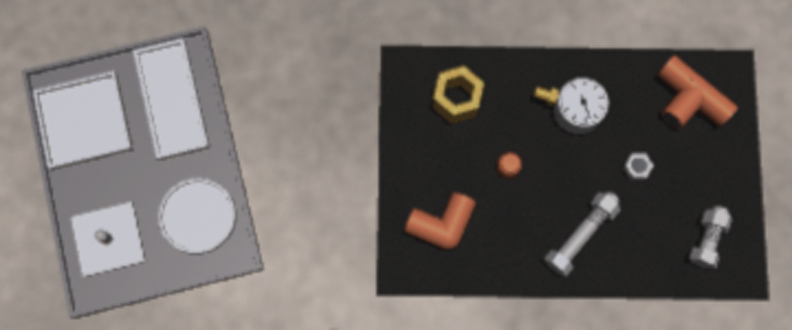

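>>> step_arm --twist '[[0,0,0],[0,0,0],[0,0,0],[0,0,0],[0,0,0],[0,0,0],[0,0,0],[0,0,0],[0,0,0],[0,0,0],[0,0,0],[0,0,0]]' --offset '[[-0.007,-0.018,-0.035],[-0.007,-0.018,-0.035],[-0.007,-0.018,-0.035],[-0.007,-0.018,-0.035],[-0.007,-0.018,-0.035],[-0.007,-0.018,-0.035],[-0.007,-0.018,-0.035],[-0.007,-0.018,-0.035],[-0.007,-0.018,-0.035],[-0.007,-0.018,-0.035],[-0.007,-0.018,-0.035],[-0.007,-0.018,-0.035]]' --jaw '[0.085,0.085,0.085,0.085,0.085,0.085,0.085,0.085,0.085,0.085,0.085,0.085]' --squeeze 50

```text
time_s: 1.65
position: [478.3, -169.6, 334.8]
tcp_rot: [2.089, 0.262, -2.088]
ft_force: [0.8, -1.9, 0.4]
width: 84.7
```

Run:
```python
from h import *
plan([480,-170,330])
p=vision.capture("wrist"); save(p,"w0.png"); print(p["intrinsics"],np.round(p["R"],3),-np.array(p["R"]).T@p["t"])
```

```text
pos [ 478.3 -169.6  334.8] yaw -1.321 tilt [ 4.e-04 -2.e-04 -1.e+00] q [-0.34  0.23  0.2   1.54 -0.    2.55] w 84.7 t 1.65
twist [ 0.     -0.0003 -0.0003] off(now axes) [ 4.8  0.8 -1.5] off(after turn) [ 4.8  0.8 -1.5]
[[309.70691629   0.         322.33788696]
 [  0.         309.70691629 198.63832702]
 [  0.           0.           1.        ]] [[ 0.248 -0.969  0.001]
 [-0.927 -0.237  0.292]
 [-0.283 -0.073 -0.956]] [ 549.44308216 -151.22995594  459.25651533]
```

View pics/w0.png

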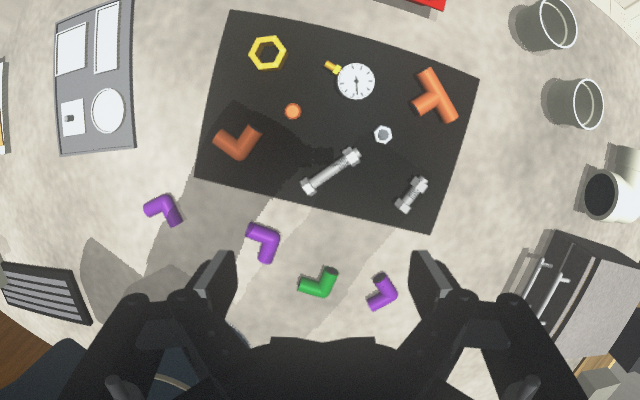

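```bash
cat >> h.py <<'E'
def projp(p,X,fish):
    K=np.array(p["intrinsics"]);c=np.array(p["R"])@np.array(X,float).T+np.array(p["t"])[:,None]
    if fish:
        r=np.hypot(c[0],c[1]);th=np.arctan2(r,c[2]);s=th/np.maximum(r,1e-9)
        n=np.array([c[0]*s,c[1]*s,np.ones(len(s))])
    else: n=c/c[2]
    return (K@n)[:2].T
def cyl(a,b,r,n=24):
    a=np.array(a,float);b=np.array(b,float);u=(b-a)/np.linalg.norm(b-a)
    v=np.cross(u,[0,0,1] if abs(u[2])<.9 else [1,0,0]);v/=np.linalg.norm(v);w=np.cross(u,v)
    t=np.arange(n)*2*np.pi/n
    ring=r*(np.cos(t)[:,None]*v+np.sin(t)[:,None]*w)
    return np.r_[a+ring,b+ring]
def hexp(c0,c1,af):
    return cyl(c0,c1,af/np.sqrt(3),6)
def box(sx,sy,z0,z1):
    return np.array([[x,y,z] for x in(-sx/2,sx/2) for y in (-sy/2,sy/2) for z in (z0,z1)])
t=np.arange(6)*np.pi/3+np.pi/6
hx=np.c_[np.cos(t),np.sin(t)]*46/np.sqrt(3)
MOD={"brass_nut":[np.r_[np.c_[hx,np.zeros(6)],np.c_[hx,np.full(6,30)]]],
"gauge":[cyl([0,0,0],[0,0,28],26,40),cyl([20,0,15],[49,0,15],5.5)],
"elbow":[cyl([-14.5,-14.5,13],[27.5,-14.5,13],13),cyl([-14.5,-14.5,13],[-14.5,27.5,13],13),cyl([-20,-20,13],[-9,-9,13],13)],
"long_bolt":[cyl([-48,0,12],[48,0,12],8),hexp([-48,0,12],[-36,0,12],24),hexp([28,0,12],[40,0,12],24)],
"square_dish":[box(86,86,0,8)],"trough":[box(122,54,0,8)],"round_dish":[cyl([0,0,0],[0,0,8],39,40)],"post_plate":[box(64,64,0,4)],
}
MOD["elbow"]=MOD["elbow"][:2]
def sil(p,fish,pieces,x,y,yaw,z0,S=4):
    m=np.zeros((400*S,640*S),np.uint8);c,s=np.cos(yaw),np.sin(yaw)
    for P in pieces:
        Q=np.c_[x+c*P[:,0]-s*P[:,1],y+s*P[:,0]+c*P[:,1],z0+P[:,2]]
        px=projp(p,Q,fish)
        h=cv2.convexHull(((px+.5)*S-.5).astype(np.float32)).round().astype(np.int32)
        cv2.fillConvexPoly(m,h,1)
    return m
def fit(views,name,x0,z0,S=4):
    """views: list of (p,fish,mask)"""
    from scipy.optimize import minimize
    pieces=MOD[name];up=[]
    for p,f,mk in views:
        ct,_=cv2.findContours(mk.astype(np.uint8),cv2.RETR_EXTERNAL,cv2.CHAIN_APPROX_NONE)
        mm=np.zeros_like(mk,np.uint8);cv2.drawContours(mm,ct,-1,1,-1)
        up.append(cv2.resize(mm,None,fx=S,fy=S,interpolation=cv2.INTER_NEAREST))
    def cost(v):
        r=0
        for (p,f,mk),M in zip(views,up):
            s=sil(p,f,pieces,v[0],v[1],v[2],z0,S);r+=1-(s&M).sum()/max(1,(s|M).sum())
        return r/len(views)
    best=None
    yaws=[x0[2]] if len(x0)>2 else np.arange(0,2*np.pi,np.pi/8)
    for yw in yaws:
        v0=np.array([x0[0],x0[1],yw])
        sx=np.array([v0,v0+[6,0,0],v0+[0,6,0],v0+[0,0,.15]])
        r=minimize(cost,v0,method="Nelder-Mead",options=dict(initial_simplex=sx,xatol=.05,fatol=1e-4,maxiter=120))
        if best is None or r.fun<best.fun: best=r
    return best
def nearmask(name,p,X,fish,maxd=15):
    px=projp(p,[X],fish)[0];o=None
    for r in nets.cut_out(name,p):
        d=np.linalg.norm(np.array(r["position"])-px)
        if d<maxd and (o is None or d<o[0]): o=(d,r)
    return None if o is None else o[1]["region"]
E
python3 - <<'E' 2>&1
from h import *
guess={"brass_nut":(610,-59,3),"gauge":(595,-180,3),"elbow":(475,-45,3),"long_bolt":(467,-184,3),
 "trough":(603,242,5),"square_dish":(578,325,5),"round_dish":(477,210,5),"post_plate":(457,300,5)}
P=[(vision.capture("wrist"),True),(vision.capture("top"),False),(vision.capture("scene"),False)]
import pickle
out={}
for n,g in guess.items():
    vs=[]
    for p,f in P:
        m=nearmask(n,p,(g[0],g[1],15),f,20)
        vs.append((p,f,m))
    lab=["w","t","s"]
    for i,v in enumerate(vs):
        if v[2] is None: print(n,lab[i],"missing")
    x0=g[:2]+((0.2,) if g[2]==5 else ())
    for sel in ([0],[1],[2],[0,1,2]):
        V=[vs[i] for i in sel if vs[i][2] is not None]
        if not V: continue
        r=fit(V,n,x0 if len(sel)==1 and sel!=[0] and g[2]==5 else (x0 if sel==[0] else tuple(b.x)),g[2],S=3)
        if sel==[0]: b=r
        print(n,"".join(lab[i] for i in sel),np.round(r.x,3),"1-IoU %.3f"%r.fun,[int(v[2].sum()) for v in V])
    out[n]=(r.x,r.fun)
pickle.dump(out,open("fit0.pkl","wb"))
E
```

```text
brass_nut w [606.922 -57.96    2.399] 1-IoU 0.043 [749]
brass_nut t [607.573 -58.373   2.404] 1-IoU 0.046 [350]
brass_nut s [607.428 -57.208   2.404] 1-IoU 0.053 [425]
brass_nut wts [606.966 -58.004   2.418] 1-IoU 0.057 [749, 350, 425]
gauge w [ 596.156 -186.547    1.237] 1-IoU 0.103 [1152]
gauge t [ 600.086 -168.544    1.209] 1-IoU 0.839 [90]
gauge s [ 597.153 -183.195    1.259] 1-IoU 0.065 [638]
gauge wts [ 596.936 -184.993    1.252] 1-IoU 0.347 [1152, 90, 638]
elbow w [ 4.76963e+02 -4.06040e+01 -3.91000e-01] 1-IoU 0.098 [930]
elbow t [ 4.77935e+02 -4.07670e+01 -4.12000e-01] 1-IoU 0.094 [473]
elbow s [ 4.77155e+02 -3.84110e+01 -4.13000e-01] 1-IoU 0.092 [416]
elbow wts [ 4.77379e+02 -4.00250e+01 -3.93000e-01] 1-IoU 0.112 [930, 473, 416]
long_bolt w [ 463.976 -186.51     5.592] 1-IoU 0.087 [901]
long_bolt t [ 465.74  -186.064    5.597] 1-IoU 0.274 [292]
long_bolt s [ 464.794 -184.49     5.589] 1-IoU 0.081 [430]
long_bolt wts [ 464.692 -185.209    5.596] 1-IoU 0.178 [901, 292, 430]
trough w [6.03028e+02 2.43525e+02 2.74000e-01] 1-IoU 0.047 [1697]
trough t [6.04023e+02 2.41986e+02 2.80
[... 342 characters left out ...]
624e+02 2.59000e-01] 1-IoU 0.040 [938]
square_dish wts [5.79465e+02 3.34391e+02 2.55000e-01] 1-IoU 0.051 [1444, 1423, 938]
round_dish w [4.78428e+02 2.08119e+02 2.39000e-01] 1-IoU 0.039 [1260]
round_dish t [4.78860e+02 2.07605e+02 3.32000e-01] 1-IoU 0.044 [938]
round_dish s [4.78301e+02 2.11131e+02 2.40000e-01] 1-IoU 0.048 [650]
round_dish wts [4.78490e+02 2.08866e+02 3.00000e-01] 1-IoU 0.057 [1260, 938, 650]
post_plate w [4.52798e+02 2.99692e+02 2.71000e-01] 1-IoU 0.053 [833]
post_plate t [4.54043e+02 2.98307e+02 2.39000e-01] 1-IoU 0.057 [795]
post_plate s [4.54536e+02 3.01588e+02 2.80000e-01] 1-IoU 0.051 [488]
post_plate wts [4.53832e+02 3.00227e+02 2.64000e-01] 1-IoU 0.080 [833, 795, 488]
```

>>> step_arm --twist '[[-0.1225,0,0],[-0.1225,0,0],[-0.1225,0,0],[-0.1225,0,0],[-0.1225,0,0],[-0.1225,0,0],[-0.1225,0,0],[-0.1225,0,0],[-0.1225,0,0],[-0.1225,0,0],[-0.1225,0,0],[-0.1225,0,0]]' --offset '[[0.015,0,0],[0.015,0,0],[0.015,0,0],[0.015,0,0],[0.015,0,0],[0.015,0,0],[0.015,0,0],[0.015,0,0],[0.015,0,0],[0.015,0,0],[0.015,0,0],[0.015,0,0]]' --jaw '[0.05,0.05,0.05,0.05,0.05,0.05,0.05,0.05,0.05,0.05,0.05,0.05]'

```text
time_s: 4.05
position: [477.1, -171.3, 153.6]
tcp_rot: [1.094, 1.279, -1.094]
ft_force: [0.0, 0.2, -0.8]
width: 50.0
```

>>> step_arm --twist '[[-0.1225,0,0],[-0.1225,0,0],[-0.1225,0,0],[-0.1225,0,0],[-0.1225,0,0],[-0.1225,0,0],[0,0,0]]' --offset '[[0.01,0,0],[0.01,0,0],[0.01,0,0],[0.01,0,0],[0.01,0,0],[0.005,0,0],[0,0,0]]' --jaw '[0.05,0.05,0.05,0.05,0.05,0.05,0.05]'

```text
time_s: 4.63
position: [476.5, -171.1, 98.2]
tcp_rot: [0.533, 1.506, -0.533]
ft_force: [0.6, 1.2, 0.1]
width: 49.7
```

Run:
```python
from h import *
plan([464.3,-185.5,26],0.884)
p=vision.capture("wrist"); save(p,"w1.png")
for n,g in {"long_bolt":(464.3,-185.5,5.596),"elbow":(477.3,-40.2,-.393)}.items():
    m=nearmask(n,p,(g[0],g[1],15),True,25)
    if m is not None:
        r=fit([(p,True,m)],n,g,3,2); print(n,np.round(r.x,3),r.fun)
```

```text
pos [ 476.5 -171.1   98.2] yaw 0.890 tilt [-1.7e-03  6.0e-04 -1.0e+00] q [-0.34  0.31 -0.31  0.96 -0.    0.34] w 49.7 t 4.63
twist [ 0.0063 -0.0017  0.0006] off(now axes) [ 72.3 -18.8  -0.3] off(after turn) [ 72.2 -18.9  -0.3]
long_bolt [ 464.217 -186.868    5.59 ] 0.05044194856117501
elbow [ 4.77315e+02 -4.06160e+01 -3.90000e-01] 0.06058139534883722
```

View pics/w1.png

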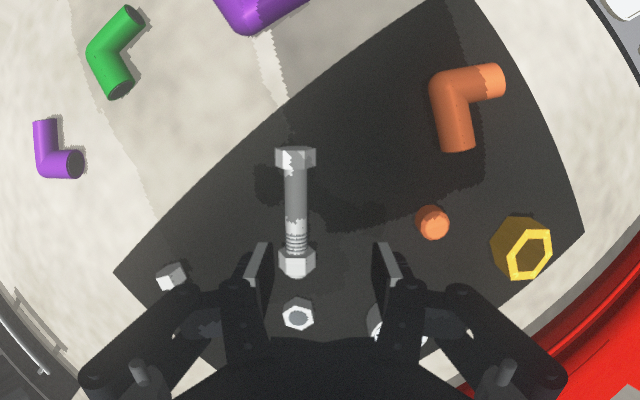

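>>> step_arm --twist '[[0.006,0,0],[0,0,0],[0,0,0],[0,0,0],[0,0,0],[0,0,0],[0,0,0],[0,0,0],[0,0,0],[0,0,0],[0,0,0]]' --offset '[[0.01,-0.019,0],[0.02,0,0],[0.02,0,0],[0.012,0,0],[0.01,0,0],[0,0,0],[0,0,0],[0,0,0],[0,0,0],[0,0,0],[0,0,0]]' --jaw '[0.05,0.05,0.05,0.05,0.05,0.05,0.01,0.01,0.01,0.01,0.01]' --squeeze 60

```text
time_s: 5.7
position: [465.8, -186.3, 28.5]
tcp_rot: [0.542, 1.5, -0.542]
ft_force: [-2.3, 1.3, 7.9]
width: 13.2
```

Run:
```python
from h import *
plan([603.6,243.3,130],1.836)
p=vision.capture("wrist"); save(p,"w2.png")
```

```text
pos [ 465.8 -186.3   28.5] yaw 0.878 tilt [ 1.7e-03 -6.0e-04 -1.0e+00] q [-0.38  0.37 -0.42  0.78  0.    0.31] w 13.2 t 5.70
twist [-9.583e-01  1.800e-03  2.000e-04] off(now axes) [-101.6  418.5 -168.3] off(after turn) [-101.5  378.4  245.5]
```

View pics/w2.png

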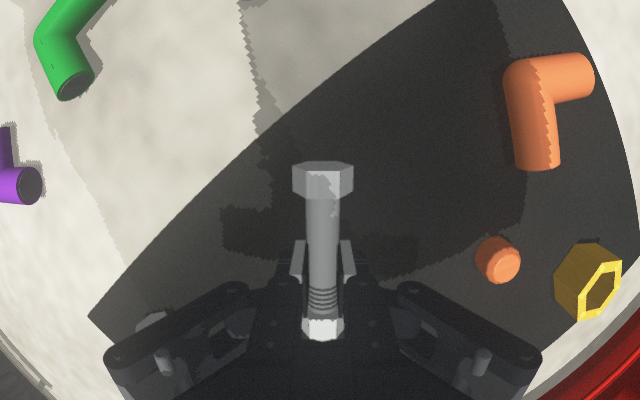

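>>> step_arm --twist '[[0,0,0],[0,0,0]]' --offset '[[0,0,0],[0,0,0]]' --jaw '[0.01,0.01]'

```text
time_s: 5.92
position: [465.9, -186.3, 28.5]
tcp_rot: [0.542, 1.5, -0.542]
ft_force: [-1.6, 0.5, 8.0]
width: 13.5
```

>>> step_arm --twist '[[0,0,0],[0,0,0],[0,0,0],[0,0,0]]' --offset '[[0,0,0],[0,0,0],[0,0,0],[0,0,0]]' --jaw '[0.03,0.03,0.03,0.03]'

```text
time_s: 6.25
position: [465.2, -186.1, 27.4]
tcp_rot: [0.542, 1.502, -0.542]
ft_force: [0.3, 0.2, 0.1]
width: 30.1
```

Run:
```python
from h import *
plan([464.3,-186,26],0.884)
p=vision.capture("scene"); save(p,"s2.png",cv2.resize(p["frame"][200:360,160:360],None,fx=4,fy=3.7,interpolation=cv2.INTER_CUBIC))
```

```text
pos [ 465.2 -186.1   27.4] yaw 0.878 tilt [ 2.e-04 -1.e-04 -1.e+00] q [-0.38  0.37 -0.42  0.78 -0.    0.31] w 30.1 t 6.25
twist [-0.0061  0.0002 -0.0001] off(now axes) [ 1.4 -0.5 -0.8] off(after turn) [ 1.4 -0.5 -0.8]
```

View pics/s2.png

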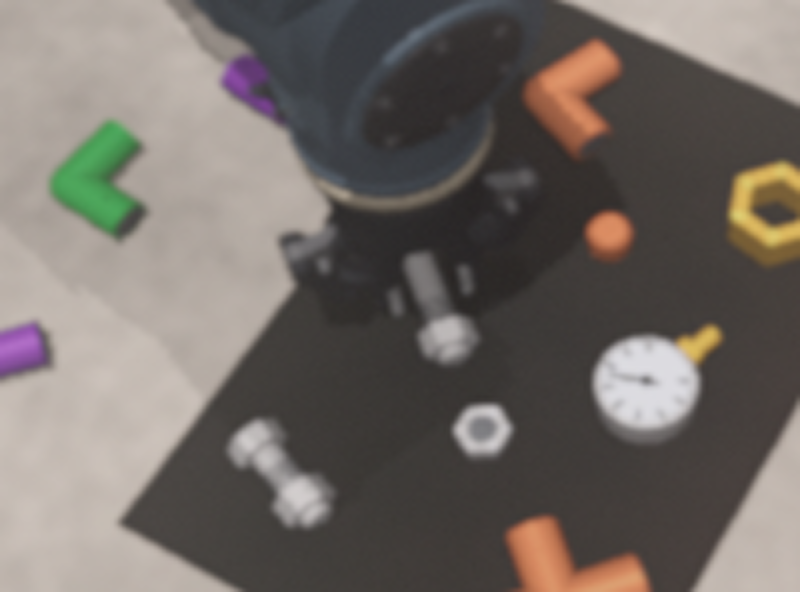

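>>> step_arm --twist '[[0,0,0],[0,0,0],[0,0,0],[0,0,0],[0,0,0],[0,0,0]]' --offset '[[0.0045,0,0],[0,0,0],[0,0,0],[0,0,0],[0,0,0],[0,0,0]]' --jaw '[0.03,0.03,0.012,0.012,0.012,0.012]'

```text
time_s: 6.8
position: [465.0, -185.9, 22.8]
tcp_rot: [0.542, 1.502, -0.542]
ft_force: [-0.8, 1.4, 0.5]
width: 13.6
```

>>> step_arm --twist '[[0,0,0],[0,0,0],[0,0,0],[0,0,0],[0,0,0]]' --offset '[[-0.02,0,0],[-0.03,0,0],[-0.03,0,0],[-0.03,0,0],[0,0,0]]' --jaw '[0.012,0.012,0.012,0.012,0.012]'

```text
time_s: 7.22
position: [467.5, -187.0, 138.0]
tcp_rot: [0.541, 1.495, -0.542]
ft_force: [2.0, -0.8, -0.8]
width: 14.2
```

Run:
```python
from h import *
plan([603.6,243.5,130],1.836)
p=vision.capture("wrist"); save(p,"w3.png")
```

```text
pos [ 467.5 -187.   138. ] yaw 0.878 tilt [ 0.0067 -0.0027 -1.    ] q [-0.38  0.26 -0.26  1.04 -0.    0.31] w 14.2 t 7.22
twist [-0.958   0.0074  0.0013] off(now axes) [   7.7  418.2 -170.3] off(after turn) [  8.  379.8 244.2]
```

View pics/w3.png

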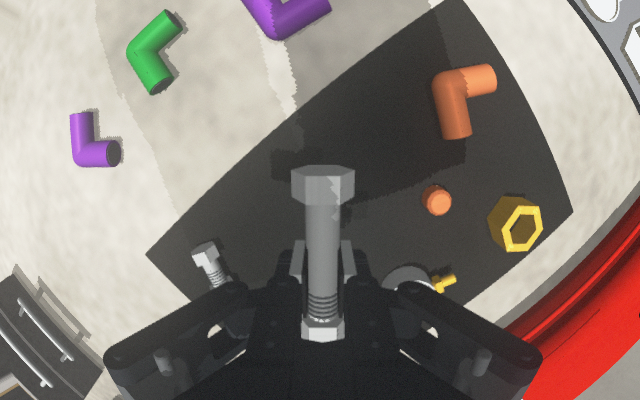

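>>> step_arm --twist '[[0,0,0],[0,0,0],[0,0,0],[0,0,0],[0,0,0],[0,0,0],[0,0,0],[0,0,0],[0,0,0],[0,0,0],[0,0,0],[0,0,0]]' --offset '[[0,0.034,-0.014],[0,0.036,-0.014],[0,0.036,-0.014],[0,0.036,-0.015],[0,0.036,-0.015],[0,0.036,-0.014],[0,0.036,-0.014],[0,0.036,-0.014],[0,0.036,-0.014],[0,0.036,-0.014],[0,0.036,-0.014],[0,0.024,-0.014]]' --jaw '[0.012,0.012,0.012,0.012,0.012,0.012,0.012,0.012,0.012,0.012,0.012,0.012]'

```text
time_s: 8.27
position: [601.5, 246.9, 130.7]
tcp_rot: [0.541, 1.503, -0.542]
ft_force: [0.8, 0.1, -2.8]
width: 13.7
```

>>> step_arm --twist '[[-0.12,0,0],[-0.12,0,0],[-0.12,0,0],[-0.12,0,0],[-0.12,0,0],[-0.12,0,0],[-0.12,0,0],[-0.118,0,0],[0,0,0],[0,0,0]]' --offset '[[0.005,0,0],[0.005,0,0],[0.005,0,0],[0.005,0,0],[0.005,0,0],[0.005,0,0],[0.005,0,0],[0.005,0,0],[0,0,0],[0,0,0]]' --jaw '[0.012,0.012,0.012,0.012,0.012,0.012,0.012,0.012,0.012,0.012]'

```text
time_s: 9.1
position: [600.6, 243.9, 91.4]
tcp_rot: [-0.206, 1.563, 0.205]
ft_force: [0.0, 0.7, -2.1]
width: 14.1
```

Run:
```python
from h import *
plan([603.6,243.3,30],1.836)
p=vision.capture("wrist"); save(p,"w4.png")
for n,g in {"trough":(603.6,243.3,.265),"square_dish":(579.3,334.2,.265),"round_dish":(478.4,208.8,.265)}.items():
    m=nearmask(n,p,(g[0],g[1],10),True,40)
    if m is not None:
        r=fit([(p,True,m)],n,g,5,2); print(n,np.round(r.x,3),r.fun)
```

```text
pos [600.6 243.9  91.4] yaw 1.832 tilt [-2.e-03 -8.e-04 -1.e+00] q [ 0.39  0.59  0.11  1.1  -0.    0.12] w 14.1 t 9.10
twist [-0.0038 -0.0022  0.0003] off(now axes) [61.4 -1.3  2.9] off(after turn) [61.4 -1.3  2.7]
square_dish [5.79482e+02 3.33725e+02 2.63000e-01] 0.016218988396692113
```

View pics/w4.png

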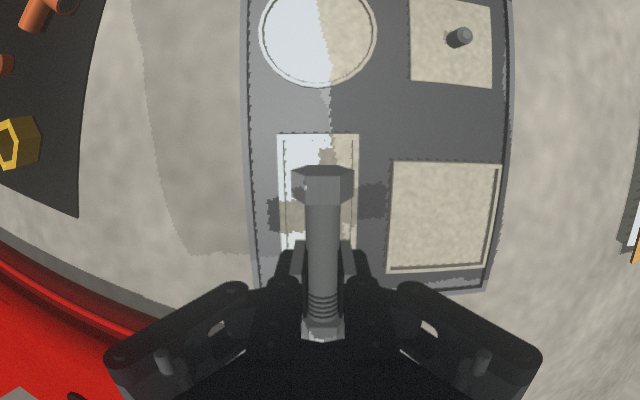

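>>> step_arm --twist '[[-0.003,0,0],[0,0,0],[0,0,0],[0,0,0],[0,0,0],[0,0,0]]' --offset '[[0.01,-0.001,0.002],[0.02,0,0],[0.015,0,0],[0.009,0,0],[0.0055,0,0],[0,0,0]]' --jaw '[0.012,0.012,0.012,0.012,0.012,0.012]'

```text
time_s: 9.8
position: [602.9, 243.5, 32.0]
tcp_rot: [-0.211, 1.562, 0.21]
ft_force: [-0.3, 0.3, -2.7]
width: 13.8
```

Run:
```python
from h import *
plan([603.6,243.3,31],1.836)
p=vision.capture("scene"); save(p,"s4.png",cv2.resize(p["frame"][80:230,300:480],None,fx=4,fy=3.9,interpolation=cv2.INTER_CUBIC))
```

```text
pos [602.9 243.5  32. ] yaw 1.839 tilt [-1.5e-03 -7.0e-04 -1.0e+00] q [ 0.38  0.64  0.04  0.98 -0.    0.12] w 13.8 t 9.80
twist [ 0.0026 -0.0017  0.0002] off(now axes) [ 1.  -0.3  0.6] off(after turn) [ 1.  -0.3  0.6]
```

View pics/s4.png

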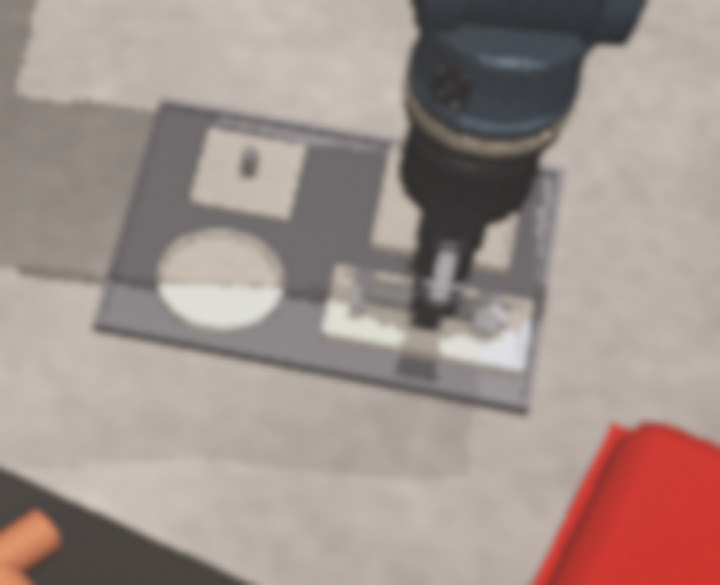

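>>> step_arm --twist '[[0,0,0],[0,0,0],[0,0,0],[0,0,0],[0,0,0],[0,0,0],[0,0,0],[0,0,0]]' --offset '[[0,0,0],[0,0,0],[0,0,0],[0,0,0],[-0.02,0,0],[-0.04,0,0],[-0.04,0,0],[-0.01,0,0]]' --jaw '[0.018,0.025,0.03,0.03,0.03,0.03,0.03,0.03]'

```text
time_s: 10.52
position: [605.6, 244.6, 150.1]
tcp_rot: [-0.209, 1.553, 0.212]
ft_force: [1.9, 0.6, 1.0]
width: 30.1
```

Run:
```python
from h import *
plan([607,-58,130],0.324)
p=vision.capture("wrist"); save(p,"w5.png")
m=nearmask("long_bolt",p,(603.6,243.3,20),True,60)
if m is not None:
    r=fit([(p,True,m)],"long_bolt",(603.6,243.3,.265),9,2); print(np.round(r.x,3),r.fun)
```

```text
pos [605.6 244.6 150.1] yaw 1.839 tilt [ 0.0074  0.0029 -1.    ] q [ 0.38  0.56  0.22  1.22 -0.    0.12] w 30.1 t 10.52
twist [ 1.515   0.0056 -0.0067] off(now axes) [  19.2 -292.2  -79. ] off(after turn) [ 20.1 -95.  287.3]
[6.03310e+02 2.44233e+02 2.61000e-01] 0.051992088160497274
```

View pics/w5.png

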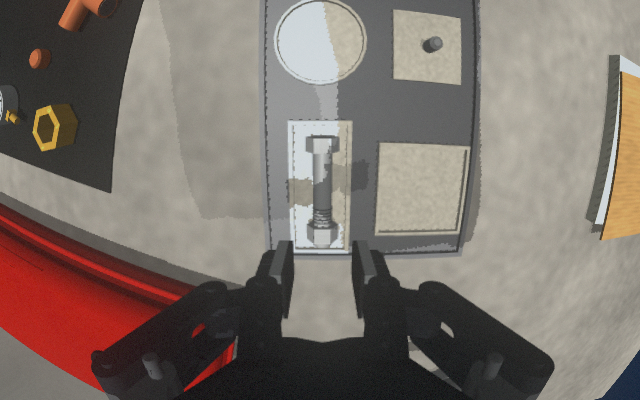

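>>> step_arm --twist '[[0,0,0],[0,0,0],[0,0,0],[0,0,0],[0,0,0],[0,0,0],[0,0,0],[0,0,0],[0.117,0,0],[0.117,0,0],[0.117,0,0],[0.117,0,0]]' --offset '[[0,-0.036,-0.01],[0,-0.037,-0.01],[0,-0.037,-0.01],[0,-0.037,-0.01],[0,-0.037,-0.01],[0,-0.036,-0.01],[0,-0.036,-0.01],[0,-0.036,-0.009],[0.01,0,0],[0.01,0,0],[0.01,0,0],[0.01,0,0]]' --jaw '[0.065,0.065,0.065,0.065,0.065,0.065,0.065,0.065,0.065,0.065,0.065,0.065]'

```text
time_s: 11.62
position: [604.2, -59.1, 102.0]
tcp_rot: [0.162, 1.566, -0.162]
ft_force: [-0.8, 0.5, -0.1]
width: 65.1
```

>>> step_arm --twist '[[0,0,0]]' --offset '[[0,0,0]]' --jaw '[0.065]'

```text
time_s: 11.7
position: [603.2, -58.8, 100.7]
tcp_rot: [0.162, 1.568, -0.162]
ft_force: [-0.8, 0.2, 0.5]
width: 64.9
```

Run:
```python
from h import *
p=vision.capture("wrist"); save(p,"w6.png")
plan([607,-58,24],1.371)
m=nearmask("brass_nut",p,(607,-58,15),True,60)
if m is not None:
    r=fit([(p,True,m)],"brass_nut",(607,-58,2.418),3,2); print(np.round(r.x,3),r.fun)
```

```text
pos [603.7 -58.7 101.9] yaw 1.373 tilt [-2.5e-03  3.0e-04 -1.0e+00] q [-0.1   0.5  -0.01  1.07  0.    0.1 ] w 65.1 t 11.75
twist [ 0.0016 -0.0025  0.0002] off(now axes) [77.9  1.4  3.3] off(after turn) [77.9  1.4  3.1]
[607.104 -58.6     2.421] 0.0202553940995156
```

View pics/w6.png

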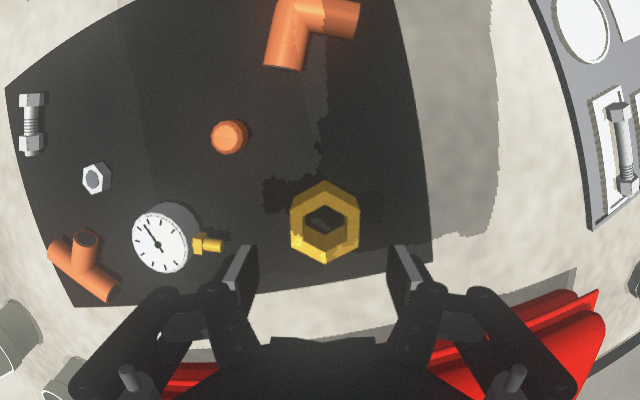

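>>> step_arm --twist '[[0,0,0],[0,0,0],[0,0,0],[0,0,0],[0,0,0],[0,0,0],[0,0,0],[0,0,0],[0,0,0],[0,0,0],[0,0,0]]' --offset '[[0.01,0.001,0.003],[0.02,0,0],[0.02,0,0],[0.017,0,0],[0.01,0,0],[0,0,0],[0,0,0],[0,0,0],[0,0,0],[0,0,0],[0,0,0]]' --jaw '[0.065,0.065,0.065,0.065,0.065,0.065,0.042,0.042,0.042,0.042,0.042]'

```text
time_s: 12.72
position: [608.6, -58.4, 27.5]
tcp_rot: [0.157, 1.563, -0.157]
ft_force: [0.2, 0.0, 7.2]
width: 44.7
```

>>> step_arm --twist '[[0,0,0],[0,0,0],[0,0,0],[0,0,0],[0,0,0],[0,0,0]]' --offset '[[0,0,0],[-0.02,0,0],[-0.03,0,0],[-0.03,0,0],[-0.02,0,0],[0,0,0]]' --jaw '[0.042,0.042,0.042,0.042,0.042,0.042]'

```text
time_s: 13.22
position: [610.1, -58.6, 131.2]
tcp_rot: [0.157, 1.558, -0.157]
ft_force: [1.2, -0.2, -1.3]
width: 45.2
```

Run:
```python
from h import *
plan([453.8,300,100])
p=vision.capture("wrist"); save(p,"w7.png")
```

```text
pos [610.1 -58.6 131.2] yaw 1.371 tilt [ 6.8e-03 -6.0e-04 -1.0e+00] q [-0.1   0.48  0.05  1.13  0.    0.1 ] w 45.2 t 13.22
twist [-0.      0.0067 -0.0007] off(now axes) [  30.   320.5 -224.5] off(after turn) [  31.2  320.5 -224.3]
```

View pics/w7.png

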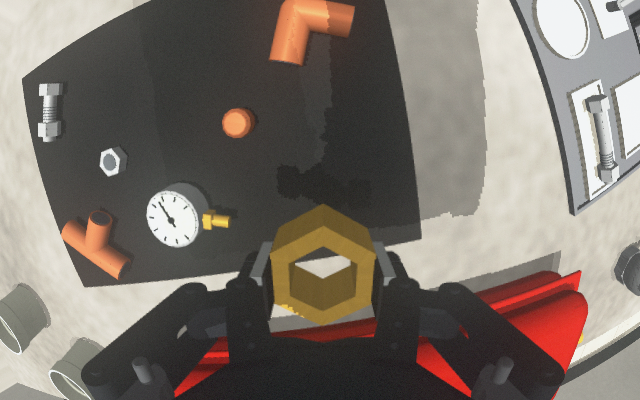

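>>> step_arm --twist '[[0,0,0],[0,0,0],[0,0,0],[0,0,0],[0,0,0],[0,0,0],[0,0,0],[0,0,0],[0,0,0],[0,0,0],[0,0,0],[0,0,0]]' --offset '[[0,0.03,-0.021],[0,0.032,-0.023],[0,0.033,-0.023],[0,0.033,-0.023],[0,0.033,-0.023],[0,0.033,-0.023],[0,0.033,-0.023],[0,0.033,-0.023],[0,0.032,-0.022],[0,0.028,-0.02],[0.015,0,0],[0.015,0,0]]' --jaw '[0.042,0.042,0.042,0.042,0.042,0.042,0.042,0.042,0.042,0.042,0.042,0.042]'

```text
time_s: 14.27
position: [450.6, 301.6, 95.2]
tcp_rot: [0.154, 1.565, -0.154]
ft_force: [0.2, -1.2, -3.1]
width: 44.9
```

>>> step_arm --twist '[[0,0,0]]' --offset '[[0,0,0]]' --jaw '[0.042]'

```text
time_s: 14.35
position: [449.5, 299.1, 92.7]
tcp_rot: [0.153, 1.569, -0.158]
ft_force: [-1.0, -0.9, -4.4]
width: 44.9
```

Run:
```python
from h import *
p=vision.capture("wrist"); save(p,"w8.png")
plan([454.5,300,35],1.371)
m=nearmask("post_plate",p,(454,300,9),True,60)
if m is not None:
    r=fit([(p,True,m)],"post_plate",(454,300,.265),5,2); print(np.round(r.x,3),r.fun)
```

```text
pos [450.2 299.   94.3] yaw 1.372 tilt [-0.0034 -0.0023 -1.    ] q [ 0.59  0.38 -0.22  0.98 -0.    0.79] w 44.7 t 14.40
twist [ 0.0006 -0.0029  0.0029] off(now axes) [59.2  2.   4.1] off(after turn) [59.3  1.8  4. ]
[4.53901e+02 2.98554e+02 2.68000e-01] 0.4413735061437468
```

View pics/w8.png

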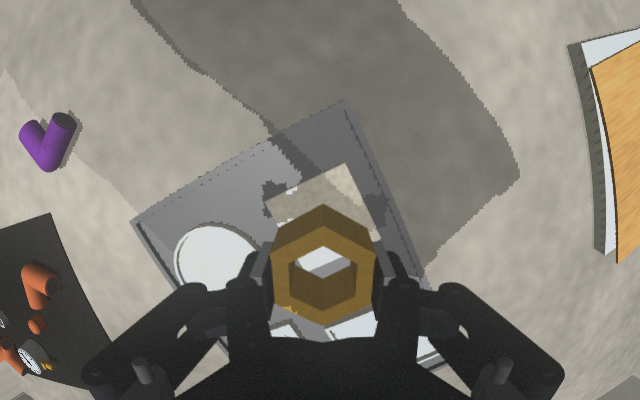

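>>> step_arm --twist '[[0,0,0],[0,0,0],[0,0,0],[0,0,0],[0,0,0],[0,0,0]]' --offset '[[0.004,0.002,0.004],[0.016,0,0],[0.015,0,0],[0.01,0,0],[0.004,0,0],[0,0,0]]' --jaw '[0.042,0.042,0.042,0.042,0.042,0.042]'

```text
time_s: 14.95
position: [456.0, 300.5, 46.8]
tcp_rot: [0.157, 1.566, -0.158]
ft_force: [0.1, -0.2, -3.1]
width: 45.1
```

Run:
```python
from h import *
p=vision.capture("wrist"); save(p,"w9.png")
plan([454.5,300,35],1.371)
```

```text
pos [456.3 300.7  47.5] yaw 1.371 tilt [-1.e-04 -1.e-04 -1.e+00] q [ 0.58  0.43 -0.27  0.87 -0.    0.78] w 45.0 t 15.00
twist [-0.0004 -0.0001  0.0001] off(now axes) [12.5 -1.1 -1.7] off(after turn) [12.5 -1.1 -1.7]
```

View pics/w9.png

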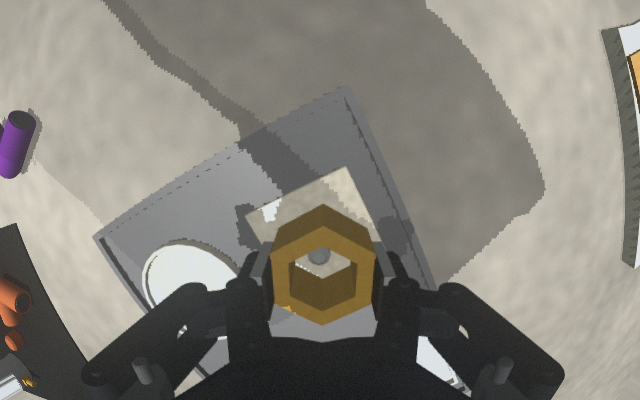

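>>> step_arm --twist '[[0,0,0],[0,0,0],[0,0,0],[0,0,0]]' --offset '[[0,-0.001,-0.002],[0.006,0,0],[0.005,0,0],[0,0,0]]' --jaw '[0.042,0.042,0.042,0.042]'

```text
time_s: 15.33
position: [453.6, 300.1, 35.5]
tcp_rot: [0.156, 1.566, -0.157]
ft_force: [-1.2, -0.7, -3.0]
width: 44.7
```

Run:
```python
from h import *
p=vision.capture("wrist"); save(p,"w10.png",p["frame"][180:380,200:460].repeat(3,0).repeat(3,1)[:600,:780])
plan([454.5,300,34],1.371)
print(projp(p,[(453.8,300,31)],True),)
```

```text
pos [453.6 300.1  35.8] yaw 1.371 tilt [-7.e-04 -5.e-04 -1.e+00] q [ 0.58  0.44 -0.29  0.85  0.    0.78] w 44.9 t 15.38
twist [ 0.0001 -0.0006  0.0006] off(now axes) [1.8 0.1 0.9] off(after turn) [1.8 0.1 0.9]
[[322.9336613  271.32263321]]
```

View pics/w10.png

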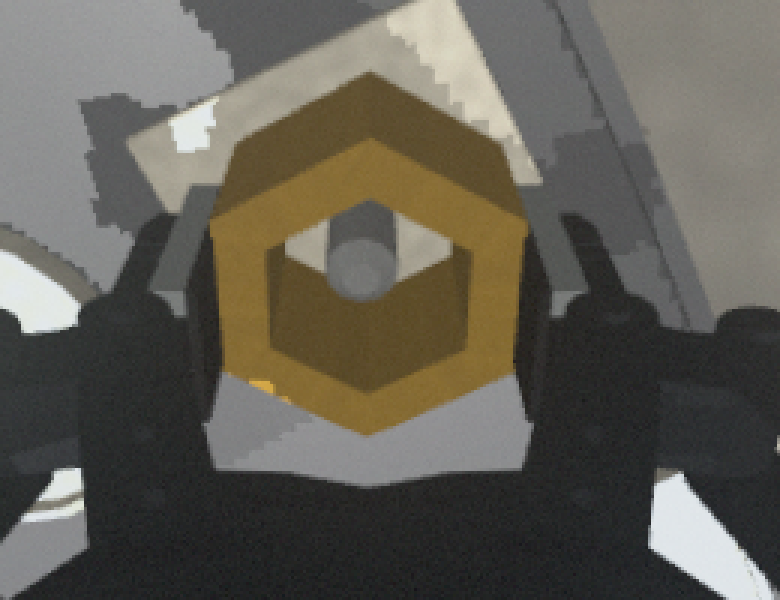

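>>> step_arm --twist '[[0,0,0],[0,0,0],[0,0,0],[0,0,0],[0,0,0],[0,0,0],[0,0,0],[0,0,0],[0,0,0]]' --offset '[[0.0015,0,0],[0,0,0],[0,0,0],[0,0,0],[0,0,0],[-0.02,0,0],[-0.03,0,0],[-0.04,0,0],[-0.02,0,0]]' --jaw '[0.042,0.042,0.05,0.06,0.06,0.06,0.06,0.06,0.06]'

```text
time_s: 16.13
position: [454.8, 300.9, 148.9]
tcp_rot: [0.159, 1.562, -0.155]
ft_force: [0.2, 0.9, 1.3]
width: 60.2
```

Run:
```python
from h import *
plan([596.5,-185.5,110],-0.32)
p=vision.capture("wrist"); save(p,"w11.png")
m=nearmask("brass_nut",p,(454,300,25),True,60)
if m is not None:
    r=fit([(p,True,m)],"brass_nut",(454,300,2.418),9,2); print(np.round(r.x,3),r.fun)
```

```text
pos [454.8 300.9 148.9] yaw 1.371 tilt [ 0.003  0.002 -1.   ] q [ 0.58  0.34 -0.12  1.1   0.    0.78] w 60.2 t 16.13
twist [-1.4506e+00  4.0000e-03 -2.0000e-04] off(now axes) [  38.3 -448.7  235.3] off(after turn) [  38.9 -287.5 -417.1]
[452.483 300.21    2.429] 0.029820452771272432
```

View pics/w11.png

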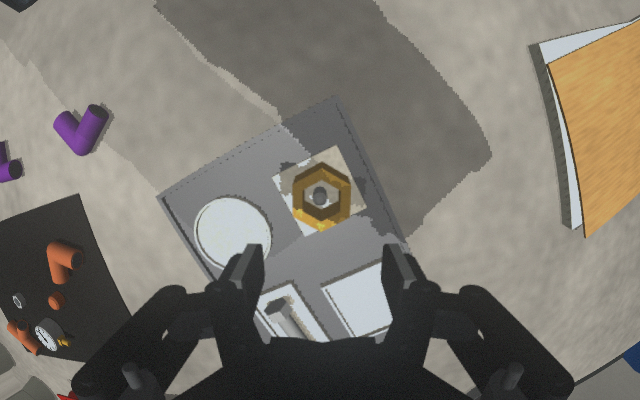

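>>> step_arm --twist '[[0,0,0],[0,0,0],[0,0,0],[0,0,0],[0,0,0],[0,0,0],[0,0,0],[0,0,0],[0,0,0],[0,0,0],[0,0,0],[0,0,0]]' --offset '[[0,-0.0345,0.018],[0,-0.0345,0.018],[0,-0.0345,0.018],[0,-0.0345,0.018],[0,-0.0345,0.018],[0,-0.0345,0.018],[0,-0.0345,0.018],[0,-0.0345,0.018],[0,-0.0345,0.018],[0,-0.0345,0.018],[0,-0.0345,0.018],[0,-0.0345,0.018]]' --jaw '[0.07,0.07,0.07,0.07,0.07,0.07,0.07,0.07,0.07,0.07,0.07,0.07]'

```text
time_s: 17.23
position: [583.4, -150.3, 144.2]
tcp_rot: [0.157, 1.566, -0.157]
ft_force: [-0.1, 1.5, 0.4]
width: 70.1
```

>>> step_arm --twist '[[0.12,0,0],[0.12,0,0],[0.12,0,0],[0.12,0,0],[0.12,0,0],[0.12,0,0],[0.12,0,0],[0.12,0,0],[0.12,0,0],[0.12,0,0],[0.12,0,0],[0.12,0,0]]' --offset '[[0,-0.035,0.019],[0,0,0],[0,0,0],[0,0,0],[0,0,0],[0,0,0],[0,0,0],[0,0,0],[0,0,0],[0,0,0],[0,0,0],[0,0,0]]' --jaw '[0.07,0.07,0.07,0.07,0.07,0.07,0.07,0.07,0.07,0.07,0.07,0.07]'

```text
time_s: 18.23
position: [594.9, -186.3, 144.1]
tcp_rot: [1.264, 1.174, -1.265]
ft_force: [0.6, -0.7, -0.6]
width: 70.1
```

>>> step_arm --twist '[[0.12,0,0],[0.12,0,0],[0.01,0,0],[0,0,0]]' --offset '[[0.02,0,0],[0.02,0,0],[0,0,0],[0,0,0]]' --jaw '[0.07,0.07,0.07,0.07]'

```text
time_s: 18.57
position: [594.3, -186.1, 103.9]
tcp_rot: [1.437, 1.045, -1.44]
ft_force: [0.4, 0.6, 0.3]
width: 69.9
```

Run:
```python
from h import *
plan([596.5,-185.5,26],-0.32)
p=vision.capture("wrist"); save(p,"w12.png")
m=nearmask("gauge",p,(596,-185.5,15),True,60)
if m is not None:
    r=fit([(p,True,m)],"gauge",(596,-185.5,1.25),3,2); print(np.round(r.x,3),r.fun)
```

```text
pos [ 594.3 -186.1  103.9] yaw -0.316 tilt [-2.5e-03  8.0e-04 -1.0e+00] q [-0.3   0.53  0.05  1.09  0.    1.58] w 69.9 t 18.57
twist [0.0038 0.     0.0026] off(now axes) [77.8  2.1 -1.3] off(after turn) [77.9  1.9 -1.3]
[ 596.754 -186.283    1.269] 0.046156004489337876
```

View pics/w12.png

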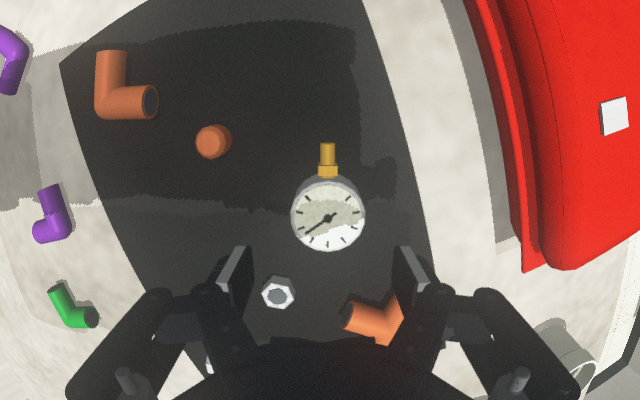

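>>> step_arm --twist '[[0,0,0],[0,0,0],[0,0,0],[0,0,0],[0,0,0],[0,0,0],[0,0,0],[0,0,0],[0,0,0],[0,0,0],[0,0,0]]' --offset '[[0.01,0.002,-0.001],[0.02,0,0],[0.02,0,0],[0.017,0,0],[0.01,0,0],[0,0,0],[0,0,0],[0,0,0],[0,0,0],[0,0,0],[0,0,0]]' --jaw '[0.07,0.07,0.07,0.07,0.07,0.07,0.048,0.048,0.048,0.048,0.048]'

```text
time_s: 19.58
position: [598.1, -186.3, 29.3]
tcp_rot: [1.441, 1.04, -1.439]
ft_force: [-2.7, 0.1, 7.5]
width: 49.7
```

>>> step_arm --twist '[[0,0,0],[0,0,0],[0,0,0],[0,0,0],[0,0,0],[0,0,0]]' --offset '[[0,0,0],[-0.02,0,0],[-0.03,0,0],[-0.03,0,0],[-0.02,0,0],[0,0,0]]' --jaw '[0.048,0.048,0.048,0.048,0.048,0.048]'

```text
time_s: 20.08
position: [599.8, -186.8, 133.3]
tcp_rot: [1.443, 1.035, -1.434]
ft_force: [1.0, 0.1, -1.5]
width: 50.3
```

Run:
```python
from h import *
plan([478.4,208.8,100])
p=vision.capture("wrist"); save(p,"w13.png")
```

```text
pos [ 599.8 -186.8  133.3] yaw -0.319 tilt [ 0.0073 -0.0023 -1.    ] q [-0.3   0.51  0.1   1.15 -0.    1.59] w 50.3 t 20.08
twist [ 0.     -0.0001 -0.0077] off(now axes) [  31.5 -239.5 -337.7] off(after turn) [  33.3 -239.3 -337.7]
```

View pics/w13.png

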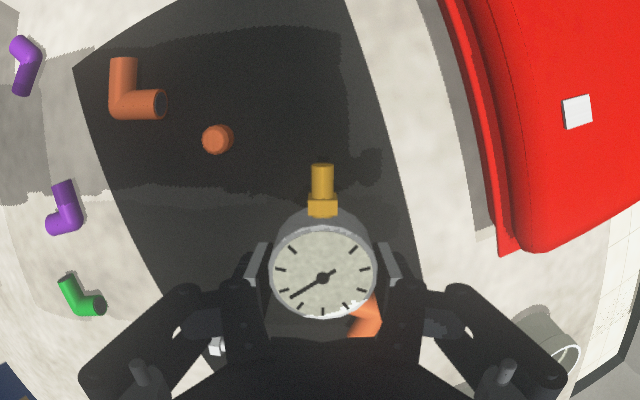

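>>> step_arm --twist '[[0,0,0],[0,0,0],[0,0,0],[0,0,0],[0,0,0],[0,0,0],[0,0,0],[0,0,0],[0,0,0],[0,0,0],[0,0,0],[0,0,0]]' --offset '[[0,-0.021,-0.03],[0,-0.022,-0.031],[0,-0.022,-0.031],[0,-0.022,-0.031],[0,-0.022,-0.031],[0,-0.022,-0.031],[0,-0.022,-0.031],[0,-0.022,-0.031],[0,-0.022,-0.031],[0,-0.022,-0.031],[0,-0.02,-0.028],[0.02,0,0]]' --jaw '[0.048,0.048,0.048,0.048,0.048,0.048,0.048,0.048,0.048,0.048,0.048,0.048]'

```text
time_s: 21.13
position: [475.7, 214.3, 109.5]
tcp_rot: [1.441, 1.045, -1.433]
ft_force: [0.6, 0.7, -2.0]
width: 49.7
```

>>> step_arm --twist '[[0,0,0],[0,0,0],[0,0,0]]' --offset '[[0.02,0,0],[0,0,0],[0,0,0]]' --jaw '[0.048,0.048,0.048]'

```text
time_s: 21.38
position: [475.0, 208.4, 86.8]
tcp_rot: [1.438, 1.042, -1.443]
ft_force: [-0.7, -1.7, -0.7]
width: 49.6
```

Run:
```python
from h import *
plan([479,208.8,36],-0.32)
p=vision.capture("wrist"); save(p,"w14.png")
```

```text
pos [475.  208.4  86.8] yaw -0.319 tilt [-0.0027 -0.0012 -1.    ] q [ 0.41  0.34 -0.29  0.94 -0.    2.3 ] w 49.6 t 21.38
twist [0.0012 0.002  0.0022] off(now axes) [50.8  3.8 -1.7] off(after turn) [50.8  3.7 -1.6]
```

View pics/w14.png

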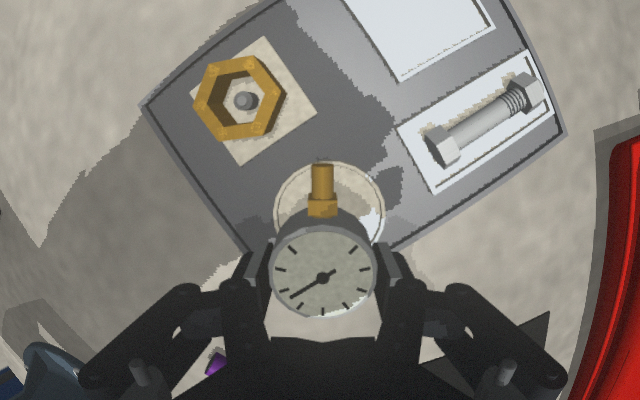

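>>> step_arm --twist '[[0,0,0],[0,0,0],[0,0,0],[0,0,0],[0,0,0],[0,0,0]]' --offset '[[0.01,0.003,-0.001],[0.018,0,0],[0.014,0,0],[0.006,0,0],[0.002,0,0],[0,0,0]]' --jaw '[0.048,0.048,0.048,0.048,0.048,0.048]'

```text
time_s: 21.93
position: [479.5, 208.7, 37.9]
tcp_rot: [1.441, 1.041, -1.44]
ft_force: [-0.5, -0.5, -2.1]
width: 49.5
```

Run:
```python
from h import *
plan([479,208.8,36],-0.32)
p=vision.capture("wrist"); save(p,"w15.png")
```

```text
pos [479.5 208.7  37.9] yaw -0.319 tilt [ 0.e+00  1.e-04 -1.e+00] q [ 0.41  0.4  -0.34  0.83  0.    2.3 ] w 49.5 t 21.93
twist [ 0.0006 -0.0001 -0.    ] off(now axes) [ 1.9 -0.5  0.1] off(after turn) [ 1.9 -0.5  0.1]
```

View pics/w15.png

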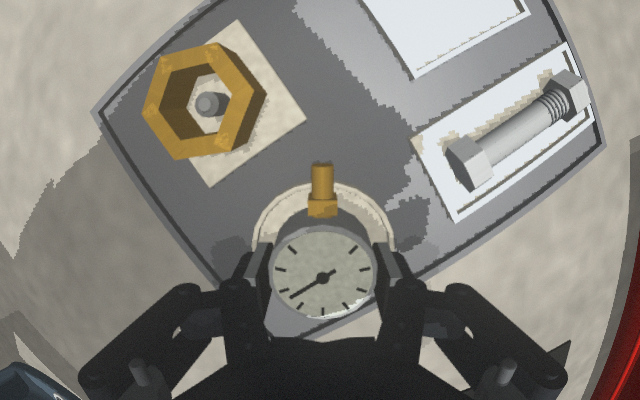

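Gauge is centred over the dish (case at 322,270; rim ring around it). Lower 1.5 mm more and release.

>>> step_arm --twist '[[0,0,0],[0,0,0],[0,0,0],[0,0,0],[0,0,0],[0,0,0],[0,0,0],[0,0,0],[0,0,0]]' --offset '[[0.0015,0,0],[0,0,0],[0,0,0],[0,0,0],[0,0,0],[-0.02,0,0],[-0.03,0,0],[-0.04,0,0],[-0.02,0,0]]' --jaw '[0.048,0.048,0.055,0.062,0.065,0.065,0.065,0.065,0.065]'

```text
time_s: 22.73
position: [480.2, 209.3, 150.3]
tcp_rot: [1.443, 1.04, -1.437]
ft_force: [0.6, 1.2, 1.3]
width: 65.0
```

Run:
```python
from h import *
plan([469.9,-20.5,110],-0.392)
p=vision.capture("wrist"); save(p,"w16.png")
m=nearmask("gauge",p,(478.4,208.8,25),True,60)
if m is not None:
    r=fit([(p,True,m)],"gauge",(478.4,208.8,1.25),9,2); print(np.round(r.x,3),r.fun)
```

```text
pos [480.2 209.3 150.3] yaw -0.319 tilt [ 0.0032  0.0014 -1.    ] q [ 0.41  0.3  -0.18  1.09 -0.    2.3 ] w 65.0 t 22.73
twist [ 0.0731 -0.0024 -0.0026] off(now axes) [ 40.   62.2 221.5] off(after turn) [ 40.3  78.3 216.3]
[479.134 208.83    1.268] 0.05210643015521066
```

View pics/w16.png

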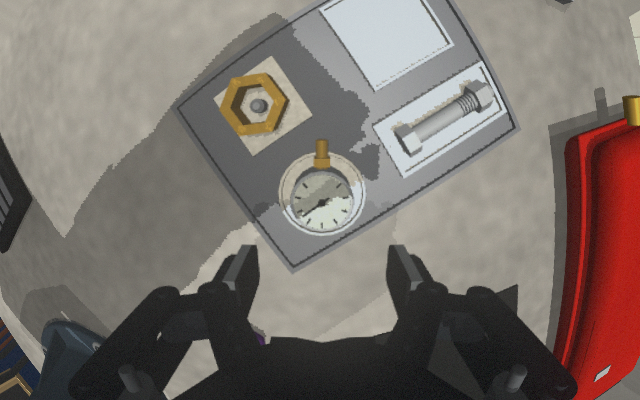

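>>> step_arm --twist '[[0,0,0],[0,0,0],[0,0,0],[0,0,0],[0,0,0],[0,0,0],[0.073,0,0],[0,0,0],[0,0,0]]' --offset '[[0,0.01,0.036],[0,0.01,0.038],[0,0.011,0.038],[0,0.011,0.038],[0,0.01,0.037],[0,0.01,0.034],[0.02,0,0],[0.02,0,0],[0,0,0]]' --jaw '[0.055,0.055,0.055,0.055,0.055,0.055,0.055,0.055,0.055]'

```text
time_s: 23.58
position: [466.7, -21.0, 103.1]
tcp_rot: [1.49, 1.0, -1.497]
ft_force: [-1.3, -0.2, -1.1]
width: 55.2
```

Run:
```python
from h import *
p=vision.capture("wrist"); save(p,"w17.png")
m=nearmask("elbow",p,(477.3,-40.3,15),True,60)
if m is not None:
    r=fit([(p,True,m)],"elbow",(477.3,-40.3,-.392),3,2); print(np.round(r.x,3),r.fun)
    a=r.x[2];c,s=np.cos(a),np.sin(a);g=r.x[:2]+np.array([[c,-s],[s,c]])@[-14.5,15.5];print(g)
    plan([g[0],g[1],27],a)
```

```text
[ 4.7718e+02 -4.1103e+01 -3.9800e-01] 0.09533037444520842
[469.82638976 -21.19247138]
pos [468.2 -20.3 106.1] yaw -0.391 tilt [-1.7e-03  1.0e-04 -1.0e+00] q [-0.04  0.23 -0.39  0.95  0.    1.92] w 55.0 t 23.68
twist [0.0069 0.0006 0.0016] off(now axes) [79.1  2.   0.1] off(after turn) [79.1  1.8  0.2]
```

View pics/w17.png

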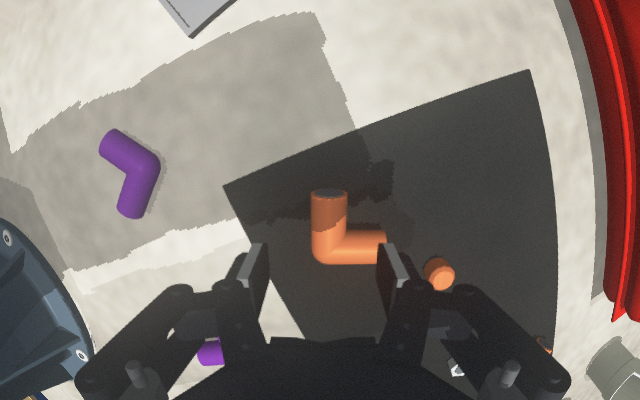

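>>> step_arm --twist '[[0,0,0],[0,0,0],[0,0,0],[0,0,0],[0,0,0],[0,0,0]]' --offset '[[0.01,0.002,-0.001],[0.02,0,0],[0.02,0,0],[0.015,0,0],[0.006,0,0],[0,0,0]]' --jaw '[0.05,0.05,0.05,0.05,0.05,0.05]'

```text
time_s: 24.18
position: [470.7, -19.9, 34.5]
tcp_rot: [1.49, 0.999, -1.492]
ft_force: [-0.6, -0.5, 0.6]
width: 50.5
```

Run:
```python
from h import *
p=vision.capture("wrist"); save(p,"w18.png")
plan([469.9,-20.8,26],-.394); print(sensors.read_state()["ft_force"])
```

```text
pos [471.2 -20.   35.5] yaw -0.391 tilt [-2.e-04 -0.e+00 -1.e+00] q [-0.04  0.31 -0.48  0.78 -0.    1.92] w 50.1 t 24.23
twist [0.0028 0.0001 0.0002] off(now axes) [ 9.5 -0.9  1.3] off(after turn) [ 9.5 -0.9  1.3]
[0.32922483 0.2162983  0.66774627]
```

View pics/w18.png

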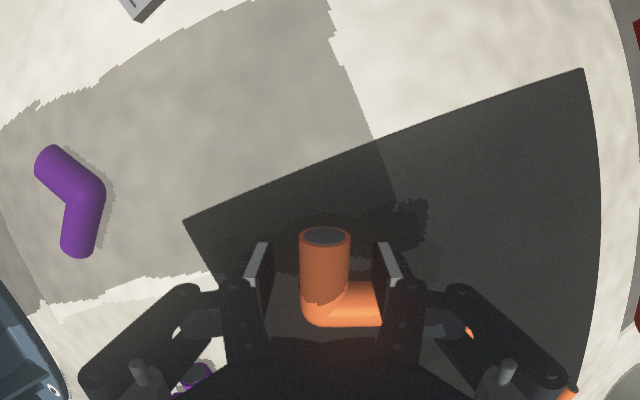

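>>> step_arm --twist '[[0,0,0],[0,0,0],[0,0,0],[0,0,0],[0,0,0],[0,0,0],[0,0,0],[0,0,0]]' --offset '[[0.009,-0.001,0],[0,0,0],[0,0,0],[0,0,0],[0,0,0],[0,0,0],[0,0,0],[0,0,0]]' --jaw '[0.05,0.05,0.022,0.022,0.022,0.022,0.022,0.022]'

```text
time_s: 24.9
position: [470.5, -19.9, 27.0]
tcp_rot: [1.492, 0.997, -1.491]
ft_force: [-2.0, 0.9, 6.6]
width: 23.7
```

>>> step_arm --twist '[[0,0,0],[0,0,0],[0,0,0],[0,0,0],[0,0,0]]' --offset '[[-0.02,0,0],[-0.03,0,0],[-0.03,0,0],[-0.02,0,0],[0,0,0]]' --jaw '[0.022,0.022,0.022,0.022,0.022]'

```text
time_s: 25.32
position: [472.4, -20.0, 130.5]
tcp_rot: [1.495, 0.994, -1.486]
ft_force: [1.0, 0.2, -1.0]
width: 23.4
```

Run:
```python
from h import *
p=vision.capture("wrist"); save(p,"w19.png")
plan([561.4,345.2,130],.265)
```

```text
pos [471.6 -20.  128.4] yaw -0.392 tilt [ 4.1e-03 -2.0e-04 -1.0e+00] q [-0.04  0.21 -0.35  1.    0.    1.92] w 23.8 t 25.37
twist [-6.57e-01 -1.00e-04 -4.20e-03] off(now axes) [  -1.3  -56.5 -371.8] off(after turn) [  -1.6  182.3 -328.9]
```

View pics/w19.png

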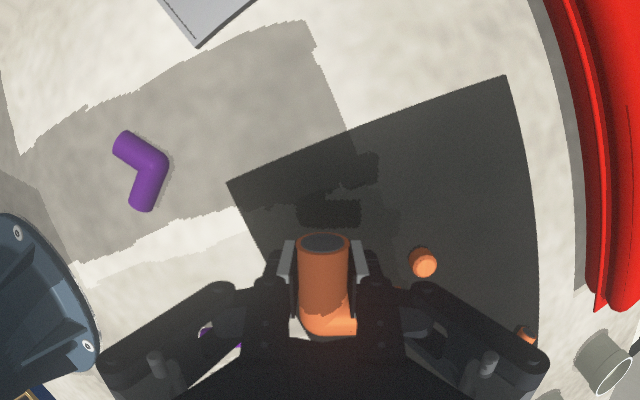

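>>> step_arm --twist '[[0,0,0],[0,0,0],[0,0,0],[0,0,0],[0,0,0],[0,0,0],[0,0,0],[0,0,0],[0,0,0],[0,0,0],[0,0,0]]' --offset '[[0,-0.005,-0.031],[0,-0.005,-0.035],[0,-0.005,-0.035],[0,-0.005,-0.035],[0,-0.005,-0.035],[0,-0.005,-0.035],[0,-0.005,-0.035],[0,-0.005,-0.035],[0,-0.005,-0.034],[0,-0.006,-0.034],[0,-0.006,-0.028]]' --jaw '[0.022,0.022,0.022,0.022,0.022,0.022,0.022,0.022,0.022,0.022,0.022]'

```text
time_s: 26.28
position: [559.3, 347.7, 124.7]
tcp_rot: [1.49, 0.998, -1.493]
ft_force: [0.9, 0.8, -1.7]
width: 24.3
```

>>> step_arm --twist '[[-0.11,0,0],[-0.11,0,0],[-0.11,0,0],[-0.11,0,0],[-0.11,0,0],[-0.107,0,0],[0,0,0],[0,0,0],[0,0,0]]' --offset '[[0,0,0],[0.01,0,0],[0.01,0,0],[0.01,0,0],[0.01,0,0],[0,0,0],[0,0,0],[0,0,0],[0,0,0]]' --jaw '[0.022,0.022,0.022,0.022,0.022,0.022,0.022,0.022,0.022]'

```text
time_s: 27.03
position: [559.5, 345.6, 86.0]
tcp_rot: [1.014, 1.322, -1.015]
ft_force: [0.7, -0.1, -0.6]
width: 23.5
```

Run:
```python
from h import *
p=vision.capture("wrist"); save(p,"w20.png")
plan([561.4,345.2,33],.265)
```

```text
pos [559.6 345.7  86.3] yaw 0.262 tilt [ 1.e-04  1.e-04 -1.e+00] q [0.55 0.61 0.14 1.1  0.   1.86] w 23.9 t 27.08
twist [-0.0031 -0.     -0.0001] off(now axes) [53.3  1.6  1. ] off(after turn) [53.3  1.6  1. ]
```

View pics/w20.png

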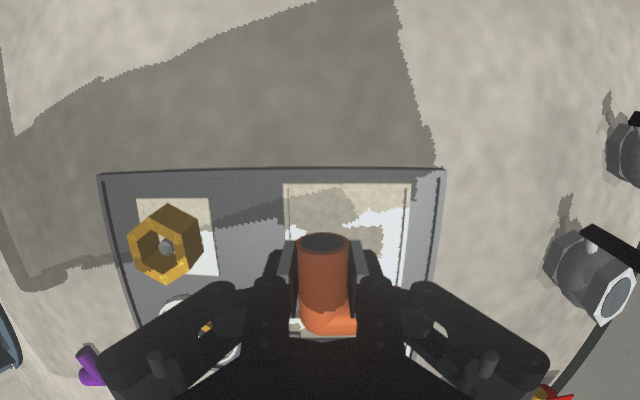

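>>> step_arm --twist '[[0,0,0],[0,0,0],[0,0,0],[0,0,0],[0,0,0],[0,0,0]]' --offset '[[0.01,0.002,0.001],[0.018,0,0],[0.014,0,0],[0.007,0,0],[0.003,0,0],[0,0,0]]' --jaw '[0.022,0.022,0.022,0.022,0.022,0.022]'

```text
time_s: 27.58
position: [561.6, 345.0, 33.7]
tcp_rot: [1.012, 1.323, -1.013]
ft_force: [0.5, -0.8, -1.7]
width: 24.0
```

Run:
```python
from h import *
p=vision.capture("wrist"); save(p,"w21.png")
plan([561.4,345.2,33],.265)
p=vision.capture("scene"); save(p,"s21.png",cv2.resize(p["frame"][80:230,300:480],None,fx=4,fy=3.9,interpolation=cv2.INTER_CUBIC))
```

```text
pos [561.9 345.3  34.4] yaw 0.265 tilt [ 1.e-04  0.e+00 -1.e+00] q [ 0.55  0.65  0.07  0.99 -0.    1.86] w 23.9 t 27.63
twist [-0.0005 -0.     -0.0001] off(now axes) [ 1.4 -0.5 -0.1] off(after turn) [ 1.4 -0.5 -0.1]
```

View pics/w21.png

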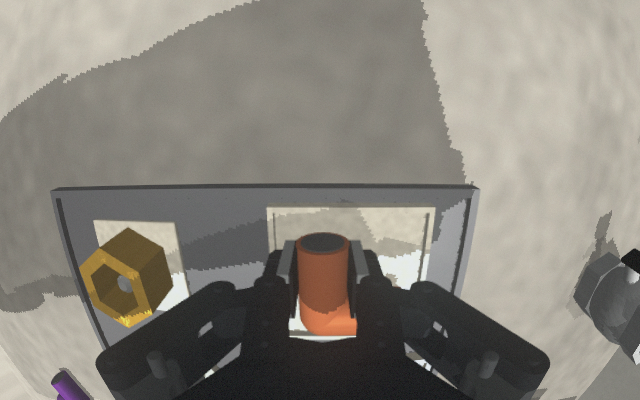

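View pics/s21.png

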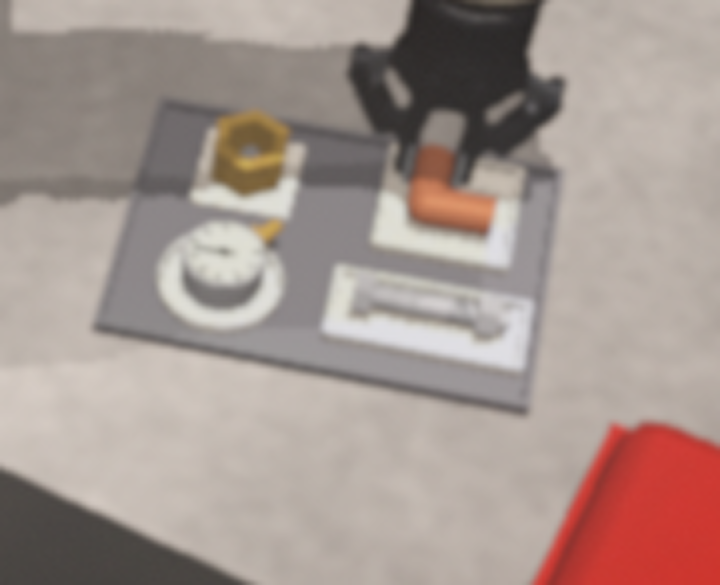

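Elbow is over its dish, centred. Lower 2 mm, release, retreat.

>>> step_arm --twist '[[0,0,0],[0,0,0],[0,0,0],[0,0,0],[0,0,0],[0,0,0],[0,0,0],[0,0,0],[0,0,0],[0,0,0]]' --offset '[[0.002,0,0],[0,0,0],[0,0,0],[0,0,0],[0,0,0],[-0.02,0,0],[-0.03,0,0],[-0.04,0,0],[-0.03,0,0],[0,0,0]]' --jaw '[0.022,0.022,0.03,0.038,0.04,0.04,0.04,0.04,0.04,0.04]'

```text
time_s: 28.52
position: [564.1, 346.7, 159.5]
tcp_rot: [1.019, 1.32, -1.004]
ft_force: [0.6, 0.7, 0.9]
width: 39.9
```

>>> step_arm --twist '[[0,0,0],[0,0,0],[0,0,0],[0,0,0],[0,0,0],[0,0,0],[0,0,0],[0,0,0]]' --offset '[[-0.03,-0.005,0.03],[-0.02,-0.005,0.035],[-0.01,-0.005,0.035],[0,-0.005,0.035],[0,-0.005,0.035],[0,-0.005,0.035],[0,0,0.03],[0,0,0]]' --jaw '[0.04,0.04,0.04,0.04,0.04,0.04,0.04,0.04]'

```text
time_s: 29.18
position: [595.2, 106.5, 211.9]
tcp_rot: [1.014, 1.32, -1.015]
ft_force: [-0.1, 0.5, 0.6]
width: 39.7
```

Run:
```python
from h import *
plan([500,100,200])
P=[(vision.capture(n),n=="wrist") for n in("wrist","top","scene")]
for p,n in zip(P,"wts"): save(p[0],"f_%s.png"%n)
save(P[2][0],"f_sz.png",cv2.resize(P[2][0]["frame"][80:230,300:480],None,fx=4,fy=3.9,interpolation=cv2.INTER_CUBIC))
for n,g in {"elbow":(579.3,334.2,.265,8),"brass_nut":(453.5,300,2.42,9),"gauge":(479,208.8,1.26,9),"long_bolt":(603.4,244,.265,9)}.items():
    V=[(p,f,nearmask(n,p,(g[0],g[1],g[3]+14),f,20)) for p,f in P]
    for i,v in enumerate(V):
        if v[2] is None: print(n,i,"none");continue
        o=[]
        for dz in (0,6):
            r=fit([v],n,g[:3],g[3]+dz,3);o.append((np.round(r.x,2).tolist(),round(r.fun,3)))
        print(n,"wts"[i],o)
```

```text
pos [595.2 106.5 211.9] yaw 0.261 tilt [ 8.0e-04 -1.2e-03 -1.0e+00] q [ 0.18  0.44  0.19  1.32 -0.    1.49] w 39.7 t 29.18
twist [-0.      0.0013 -0.0004] off(now axes) [ 11.8 -93.6 -18.3] off(after turn) [ 11.9 -93.6 -18.3]
elbow 0 none
elbow 1 none
elbow 2 none
brass_nut 0 none
brass_nut 1 none
brass_nut s [([450.38, 302.65, 2.47], np.float64(0.515)), ([449.15, 295.55, 2.49], np.float64(0.521))]
gauge w [([478.24, 209.0, 1.27], np.float64(0.056)), ([480.17, 208.69, 1.26], np.float64(0.078))]
gauge 1 none
gauge s [([480.01, 212.83, 1.3], np.float64(0.154)), ([482.7, 208.24, 1.36], np.float64(0.161))]
long_bolt w [([602.72, 244.47, 0.27], np.float64(0.088)), ([602.7, 243.42, 0.26], np.float64(0.089))]
long_bolt 1 none
long_bolt s [([604.71, 246.69, 0.25], np.float64(0.177)), ([605.25, 242.55, 0.28], np.float64(0.18))]
```

View pics/f_w.png

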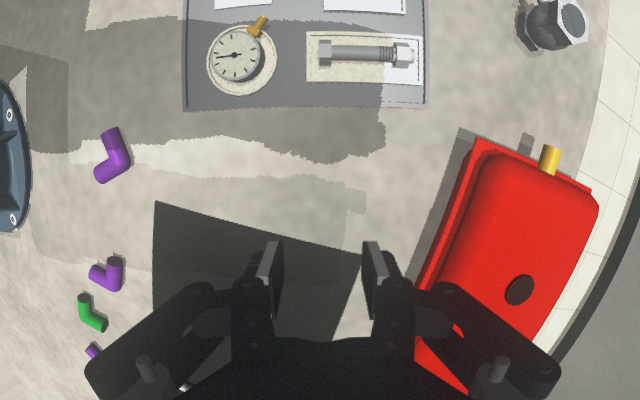

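View pics/f_sz.png

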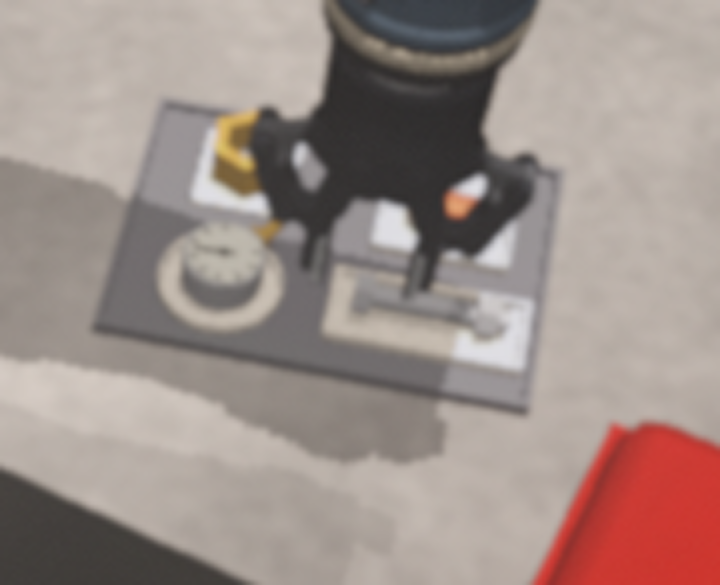

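View pics/f_t.png

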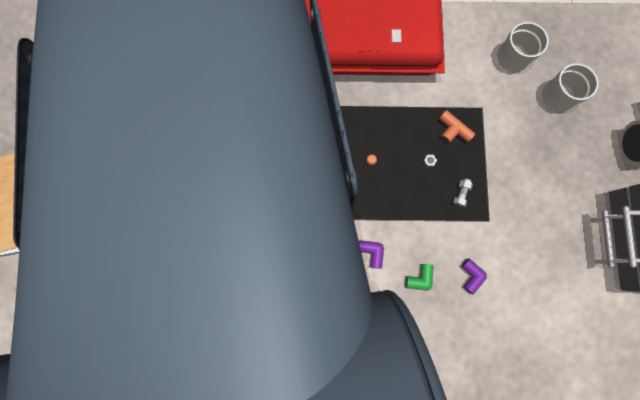

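Arm occludes the tray; move further away (toward -y) and recheck.

>>> step_arm --twist '[[0,0,0],[0,0,0],[0,0,0],[0,0,0],[0,0,0],[0,0,0],[0,0,0],[0,0,0],[0,0,0],[0,0,0],[0,0,0],[0,0,0]]' --offset '[[-0.01,-0.015,0.032],[-0.01,-0.015,0.032],[-0.01,-0.015,0.032],[-0.01,-0.015,0.032],[-0.01,-0.015,0.032],[-0.01,-0.015,0.032],[0,-0.015,0.032],[0,-0.015,0.032],[0,-0.015,0.032],[0,-0.015,0.032],[0,0,0],[0,0,0]]' --jaw '[0.04,0.04,0.04,0.04,0.04,0.04,0.04,0.04,0.04,0.04,0.04,0.04]'

```text
time_s: 30.93
position: [532.8, -238.5, 271.3]
tcp_rot: [1.014, 1.322, -1.014]
ft_force: [-0.1, 0.5, -0.5]
width: 39.6
```

Run:
```python
from h import *
plan([500,100,200])
P=[(vision.capture(n),n=="wrist") for n in("wrist","top","scene")]
for p,n in zip(P,"wts"): save(p[0],"g_%s.png"%n)
for (p,_),n,(a,b,c,d) in zip(P[1:],"ts",[(85,235,140,270),(80,230,300,480)]): save(p,"g_%sz.png"%n,cv2.resize(p["frame"][a:b,c:d],None,fx=4,fy=3.9,interpolation=cv2.INTER_CUBIC))
for n,g in {"elbow":(579.3,334.2,.265,8),"brass_nut":(453.5,300,2.42,9),"gauge":(479,208.8,1.26,9),"long_bolt":(603.4,244,.265,9)}.items():
    V=[(p,f,nearmask(n,p,(g[0],g[1],g[3]+14),f,20)) for p,f in P]
    for i,v in enumerate(V):
        if v[2] is None: print(n,"wts"[i],"none");continue
        r=fit([v],n,g[:3],g[3],3);print(n,"wts"[i],np.round(r.x,2).tolist(),round(r.fun,3))
```

```text
pos [ 532.8 -238.5  271.3] yaw 0.262 tilt [-3.e-04  1.e-04 -1.e+00] q [-0.42  0.39  0.26  1.44  0.    0.89] w 39.6 t 30.93
twist [-0.     -0.0002  0.0002] off(now axes) [  71.4   56.  -335.4] off(after turn) [  71.3   56.  -335.4]
elbow w none
elbow t [579.46, 333.68, 0.28] 0.067
elbow s [579.21, 335.6, 0.32] 0.074
brass_nut w none
brass_nut t [452.55, 299.66, 2.44] 0.055
brass_nut s [452.06, 303.58, 2.47] 0.053
gauge w none
gauge t [479.07, 209.28, 1.23] 0.061
gauge s [478.91, 212.11, 1.28] 0.092
long_bolt w none
long_bolt t [602.8, 243.12, 0.26] 0.092
long_bolt s [603.48, 247.12, 0.26] 0.132
```

View pics/g_sz.png

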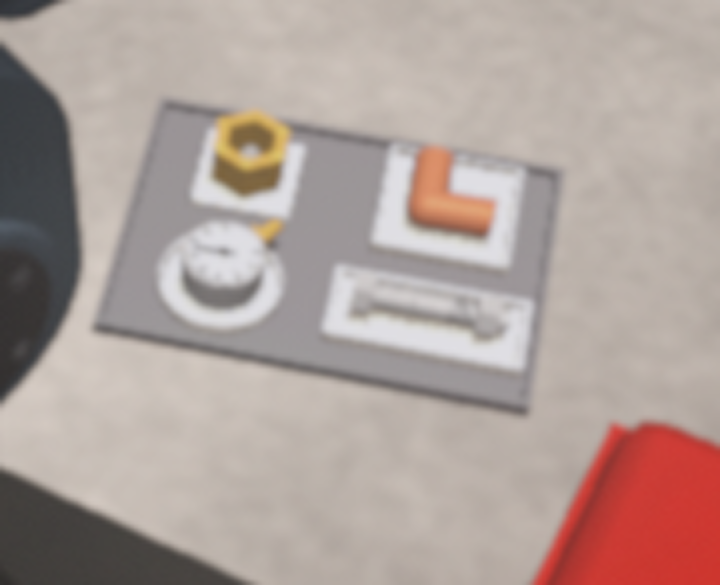

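View pics/g_tz.png

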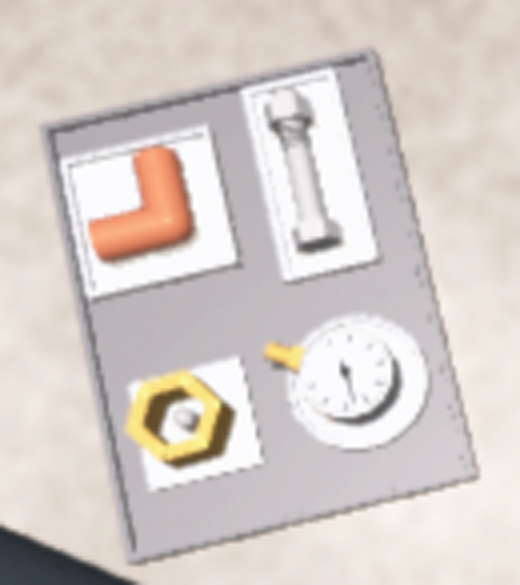

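View pics/g_s.png

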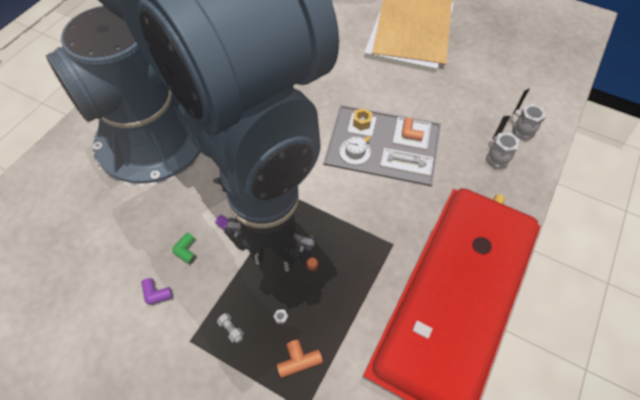

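```bash
python3 -c "
from h import *
print(manip.finish_job())"
```

```text
the job is handed in; nothing more can be done
None
```

All four ordered parts are in their holders in the grey tray, released and at rest, and I handed the job in at about 31 s of the 102 s allowed. The short bolt and the copper tee were left where they lay.

- **Final positions:** With the arm moved clear, the top and scene cameras both show every part down in its holder. The fitted positions lie within about 4 mm of the holder centres: the bolt in the trough, the nut over the post, the gauge dial up with its stem over the rim, and the elbow parallel to its dish.
- **Bolt regrip:** The first grip sat too high on the shank and pushed the arm up with 8 N. I opened, went 4.5 mm lower and regripped. I then released the bolt about 3 mm above the trough floor so the fingers cleared the rim.
- **Disagreements:**
  - The scene camera's fits came out 2–4 mm further in y than the top camera's. That same shift showed up in its measurements before anything was moved.
  - The measured elbow yaw was 0.28 to 0.32 rad, depending on the camera, against about 0.265 for the tray. That is well within the slack of the dish.
- **Not rechecked:** The wrist camera could not see the tray from the final pose. It had seen the nut, gauge and bolt lying correctly earlier, but the elbow in its dish was checked only by the top and scene cameras.

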